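# Pack the sample carrier and tag it

## Robot

A 6-joint arm with a two-finger parallel gripper is mounted at the origin on the work surface. World frame = base frame: x ahead of the robot, y to its left, z up, the work surface at z = 0. Lengths are in m, angles in degrees, forces in N, time in s.
With the tool pointing down it reaches from about 0.375 to 0.9 m from the base axis. Payload 3.1 kg.
Tool frame: the origin (TCP) lies at the centre of the arm's flange, where the gripper is bolted on; the fingertips stand 182 mm ahead of it and the grasp point (between the pads) lies 164 mm ahead of it; x points along the fingers, z is the direction in which the jaws open and shut, and the axes are right-handed (so a half turn about x gives the same grasp; the last joint's range is limited). The gripper opens to 87 mm and grips with 3 to 60 N. Pads are 19 mm wide; open, the fingers measure 117 mm over their backs; the gripper's body (75 mm by 190 mm) begins 51 mm behind the grasp point.
Start: joints at [-76.633, 30.224, 82.088, -0, 67.689, -10.227], TCP at [0.25, -0.573, 0.405] pointing down, gripper open.
Joint ranges: [-176.69, 176.69], [-43.24, 126.21], [12.49, 139.97], [-82, 262], [0, 151.66], [-163.58, 163.58]. Speed limits (degrees/s): [159.86, 159.86, 180, 180, 180, 180].

## Interface

Orientations are given as a 3x3 rotation matrix whose columns are the frame's x, y, z axes.
In Python, from rig import bot gives the robot as it stands.
- The arm moves only by the shell command python3 -m crank 'ROWS' [OPENING]. ROWS is JSON, a list of rows, each an object with "offset": the shift along the tool's x, y, z in m, a list of three; "spin": the turn about the tool's x in rad. A call has 1 to 12 rows; each row shifts and turns the commanded pose from where the row before left it, along the tool's axes as they then stand; what a row does not reach is not made up. A row lasts 1/10 s, in which the tool goes at most 50 mm and 8.59 degrees, less where a joint would pass 70% of its speed; a pose out of reach is approached as far as the arm can. A call is refused whole if a number of a shift passes 0.05 or a number of a turn 0.15, either way. A call with a gripper value outside its range is refused whole. OPENING is the finger opening in m, from 0 to 0.087, set as the call begins (- or left out, the last holds). The fingers move at their own pace and stop on an object; the grip force is fixed at half the most. Time passes only in rows, so rows that do not move let the fingers close. It gives the time, the measured TCP pose, the force and the opening at its end, in the units of the state.
- bot.read_state(): the state, without advancing time (a new reading comes with each control period).
- bot.capture(name): name is "side" or "top" or "wrist"; returns a dict with "pixels" (384x512x3 uint8, blue, green, red), "depth" (384x512 float32, m along the optical axis (not along the pixel's ray), 0 where there is no reading), "K" (3x3 intrinsics, pixels), "world_to_cam" (4x4, takes a point from world to camera coordinates). Camera axes: x right, y up, looking along -z (the intrinsics and any distortion apply to the point x, -y, -z); pixel columns grow to the right and rows downward; lengths in m; the calibration is good to about 2 mm. A picture is of the moment at which its call begins.
- bot.hand_in(): hands the job in, once; it reports no verdict.
Trained networks look in a picture, given as the dict that the camera call returned (one of the last four; its "shot" number tells which), for a name from the list of things; names that differ only in an ending like _2 or _b are one class to them, and where a whole thing is asked for, a point or a joint stands for the part that bears it (a point fixed in the world has none). Each returns a list of dicts, best first, with "p" (0 to 1); they miss things now and then, are a little off and sometimes report something else, mostly with a low value. They report only what shows in the picture. A call takes as long as a camera call. They do not tell look-alikes from the thing itself.
- bot.regions_of(label, picture): "region" (384x512 bool, what is visible of it) and "extent" ([centre column, centre row, width, height] in pixels, round what is visible of it).
The state is a dict: "time_s": time; "joint_positions": joint angles; "qvel": joint speeds; "tau": joint torques, N m; "position": TCP position; "tcp_rot": TCP orientation; "force": force on the tool from outside, world axes, zero at the start; "moment": the same for the moment, N m; "opening": opening from 0.0 (shut) to 1.0 (fully open).
Only numpy, scipy, OpenCV 4.12 (cv2) and the standard library are available. Lean on these libraries where they do the work, as an engineer would, in place of code of your own. Each camera call takes 0.05 s, during which the arm holds its last target.

## Task

Pack the grey sample carrier: gently stand the three amber glass jars with red, blue and green caps upright in its pockets, each on the pad of its cap's colour. Leave the two look-alikes, the amber jar with the white cap and the white plastic jar with the red cap, where they stand. When all three jars are in, and not before, move the yellow batch tag from its wooden block to the sprung clip at the carrier's end, pushing its blade fully down to the floor of the clip.

Things in the scene. Friction and masses are not known exactly. Their poses are not given: they have to be found in the camera images.
- jar_red: Loose closed sample jar of amber (dark brown) glass with a red screw cap, to be packed on the red pad. Plain upright cylinder 44 mm in diameter from the bottom to 62 mm height, cap 34 mm in diameter above it, 82 mm tall in all, about 120 g. Origin: centre of its underside, z up along the jar.
- jar_blue: Loose closed sample jar of amber (dark brown) glass with a blue screw cap, to be packed on the blue pad. Plain upright cylinder 44 mm in diameter from the bottom to 62 mm height, cap 34 mm in diameter above it, 82 mm tall in all, about 120 g. Origin: centre of its underside, z up along the jar.
- jar_green: Loose closed sample jar of amber (dark brown) glass with a green screw cap, to be packed on the green pad. Plain upright cylinder 44 mm in diameter from the bottom to 62 mm height, cap 34 mm in diameter above it, 82 mm tall in all, about 120 g. Origin: centre of its underside, z up along the jar.
- jar_white_cap: Loose closed sample jar of amber (dark brown) glass with a white screw cap, which does not belong in the carrier: leave it where it is. Plain upright cylinder 44 mm in diameter from the bottom to 62 mm height, cap 34 mm in diameter above it, 82 mm tall in all, about 120 g. Origin: centre of its underside, z up along the jar.
- white_jar: Loose jar of the same size and shape (44 mm in diameter, 82 mm tall) and with a red cap, but of opaque white plastic, not amber glass: it does not belong in the carrier, leave it where it is. Origin: centre of its underside, z up.
- pad_red: Red pad 60 x 60 x 2 mm fixed in a pocket of the grey carrier. Origin: centre of its underside, 5 mm above the bench (top 7 mm). Pockets: 64 x 64 mm inside, 5 mm walls, rims 35 mm above the bench, three in a row 69 mm apart along the pads' y axis; across the row (x) is free. Which colour lies in which pocket varies. The carrier is fixed.
- pad_blue: Blue pad 60 x 60 x 2 mm fixed in a pocket of the grey carrier. Origin: centre of its underside, 5 mm above the bench (top 7 mm). Pockets: 64 x 64 mm inside, 5 mm walls, rims 35 mm above the bench, three in a row 69 mm apart along the pads' y axis; across the row (x) is free. Which colour lies in which pocket varies. The carrier is fixed.
- pad_green: Green pad 60 x 60 x 2 mm fixed in a pocket of the grey carrier. Origin: centre of its underside, 5 mm above the bench (top 7 mm). Pockets: 64 x 64 mm inside, 5 mm walls, rims 35 mm above the bench, three in a row 69 mm apart along the pads' y axis; across the row (x) is free. Which colour lies in which pocket varies. The carrier is fixed.
- tag: Loose yellow plastic tag, 30 g, standing in a 9 mm wide, 20 mm deep slot of a fixed wooden block (50 x 80 x 26 mm high). Blade 5 mm thick (x), 48 mm wide (y), up to 50 mm height; above it, to 72 mm, a grip bar 12 mm thick (x), 48 mm wide: pinch it from above across x. Origin: centre of the lower edge, z up; 6 mm above the bench at the start.
- clip: Sprung clip fixed at the end of the row of pockets: black base, two aluminium jaws that part along x as the blade enters (5 to 10 N). Origin: centre of base underside, 5 mm above the bench. Slot along y, end cheeks 64 mm apart. Above the origin: slot floor (tag's lower edge rests here when home) 6 mm, cheek tops 31, jaws flare from 24 to a 22 mm wide mouth at 39.
Mind the look-alikes: they are no part of the job. What is shaped like the jar_green but purple or turquoise is not meant.

How it is judged (in metres and radians):
On the way, in this order (a step that is already met when the one before it is completed fails the run):
1. all three jars stand in their pockets, the tag not yet in the clip (horizontal distance between jar_red and pad_red below 0.016 m and z of jar_red in the frame of pad_red between -0.003 and 0.007 m and angle between each of jar_red, jar_blue, jar_green's own z axis and vertical below 0.12 rad and linear speed of each of jar_red, jar_blue, jar_green below 0.03 m/s and horizontal distance between jar_blue and pad_blue below 0.016 m and z of jar_blue in the frame of pad_blue between -0.003 and 0.007 m and horizontal distance between jar_green and pad_green below 0.016 m and z of jar_green in the frame of pad_green between -0.003 and 0.007 m and not (horizontal distance between tag and clip below 0.03 m)), for 0.2 s.
2. the tag is pushed fully down into the clip (z of tag in the frame of clip between 0 and 0.01 m and x of tag in the frame of clip between -0.008 and 0.008 m and y of tag in the frame of clip between -0.012 and 0.012 m and angle between the y axis of tag and the y axis of clip, either way round below 0.2 rad and angle between tag's own z axis and vertical below 0.15 rad), for 0.2 s.
At the end, for the whole second after the job is handed in: Red-, blue- and green-capped amber jars upright (0.12 rad) within 16 mm of the centre of the pad of their colour; tag within 4 mm of the slot floor, 8 mm across and 12 mm along the slot, in line (0.2 rad), upright (0.15 rad); look-alikes upright within 30 mm of their start; all released, at rest (all of step 2 and horizontal distance between jar_red and pad_red below 0.016 m and z of jar_red in the frame of pad_red between -0.003 and 0.007 m and angle between each of jar_red, jar_blue, jar_green's own z axis and vertical below 0.12 rad and linear speed of each of jar_red, jar_blue, jar_green, tag below 0.03 m/s and horizontal distance between jar_blue and pad_blue below 0.016 m and z of jar_blue in the frame of pad_blue between -0.003 and 0.007 m and horizontal distance between jar_green and pad_green below 0.016 m and z of jar_green in the frame of pad_green between -0.003 and 0.007 m and distance of each of jar_white_cap, white_jar from where it was at the start of the episode below 0.03 m and angle between each of jar_white_cap, white_jar's own z axis and vertical below 0.2 rad); the robot touches nothing.
It fails at once if the look-alike jar white cap is moved by more than 30 mm or knocked over (distance of jar_white_cap from where it was at the start of the episode above 0.03 m or angle between jar_white_cap's own z axis and vertical above 0.5 rad).
It fails at once if the look-alike white jar is moved by more than 30 mm or knocked over (distance of white_jar from where it was at the start of the episode above 0.03 m or angle between white_jar's own z axis and vertical above 0.5 rad).
It fails at once if the jar with the red cap is dropped or slammed onto its pad (faster than 0.6 m/s within 20 mm of it) (distance between jar_red and pad_red below 0.02 m and linear speed of jar_red above 0.6 m/s).
It fails at once if the jar with the blue cap is dropped or slammed onto its pad (faster than 0.6 m/s within 20 mm of it) (distance between jar_blue and pad_blue below 0.02 m and linear speed of jar_blue above 0.6 m/s).
It fails at once if the jar with the green cap is dropped or slammed onto its pad (faster than 0.6 m/s within 20 mm of it) (distance between jar_green and pad_green below 0.02 m and linear speed of jar_green above 0.6 m/s).
It also fails if it takes over 109 s, if anything falls off the work surface, if the arm or the gripper's body presses on something with over 40 N, if the wrist force passes 120 N, or if a joint passes its speed limit or range.

## Working session

There is one attempt and no reset: what is moved stays moved. The work goes in short steps, Python scripts to look and compute and a shell command to move; the robot and the scene stay as the last step left them, time stands still between calls to the robot, and variables do not carry over. Pictures are saved under pics/ and viewed, and the job is handed in when it is done.

```bash
ls; mkdir -p pics; cat > h.py <<'E'
import numpy as np, cv2
from rig import bot
def cap(name, save=None):
    c=bot.capture(name)
    np.savez('last_%s.npz'%name, **{k:np.asarray(v) for k,v in c.items()})
    if save: cv2.imwrite('pics/'+save, c['pixels'])
    return c
def pix2world(c,u,v,d):
    K=c['K'];x=(u-K[0,2])/K[0,0]*d;y=(v-K[1,2])/K[1,1]*d
    p=np.stack([x,-y,-d,np.ones_like(d)],-1)
    return (p@np.linalg.inv(c['world_to_cam']).T)[...,:3]
def cloud(c):
    v,u=np.mgrid[0:384,0:512].astype(float)
    return pix2world(c,u,v,c['depth'].astype(float))
E
python3 - <<'E'
from h import *
for n in ['top','side','wrist']:
    c=cap(n,n+'0.png'); print(n,c['K'].tolist(),c.keys()); print(np.linalg.inv(c['world_to_cam']).round(3).tolist())
s=bot.read_state(); print(s)
E
```

```text
pics
top [[389.90774975174764, 0.0, 258.0644392262447], [0.0, 389.90774975174764, 189.63140826898575], [0.0, 0.0, 1.0]] dict_keys(['pixels', 'depth', 'K', 'world_to_cam', 'shot'])
[[-0.029, 0.99, -0.14, 0.364], [-0.999, -0.032, -0.019, -0.008], [-0.023, 0.139, 0.99, 1.046], [0.0, 0.0, 0.0, 1.0]]
side [[464.82156746114634, 0.0, 264.54655726104846], [0.0, 464.82156746114634, 195.72918582905385], [0.0, 0.0, 1.0]] dict_keys(['pixels', 'depth', 'K', 'world_to_cam', 'shot'])
[[-0.708, 0.525, -0.472, -0.017], [-0.706, -0.514, 0.487, 0.54], [0.013, 0.678, 0.735, 0.868], [0.0, 0.0, 0.0, 1.0]]
wrist [[265.6786711067413, 0.0, 252.64037809242149], [0.0, 265.6786711067413, 191.88516937212697], [0.0, 0.0, 1.0]] dict_keys(['pixels', 'depth', 'K', 'world_to_cam', 'shot'])
[[0.4, 0.885, 0.24, 0.315], [-0.917, 0.386, 0.103, -0.544], [-0.002, -0.261, 0.965, 0.384], [0.0, 0.0, 0.0, 1.0]]
{'time_s': 0.15, 'joint_positions': array([-7.66357940e+01,  3.02668304e+01,  8.21394277e+01,  8.60228407e-04,
        6.76879221e+01, -1.02275895e+01]), 'qvel': array([ 0.01558808, -0.19406927, -0.23935496, -0.06471185, -0.07104657,
       -0.0215068 ]), 'tau': array([ 1.77841196e-05, -4.40433562e+01, -1.76842368e+01,  6.32211543e-02,
        5.52810088e-02, -9.68063773e-05]), 'position': array([ 0.25010135, -0.57249689,  0.40399563]), 'tcp_rot': array([[-3.66424291e-04,  9.16422390e-01,  4.00212279e-01],
       [ 1.60245390e-03,  4.00212331e-01, -9.16421040e-01],
       [-9.99998649e-01,  3.05522797e-04, -1.61517215e-03]]), 'force': array([0.15696179, 0.06090291, 0.49278594]), 'moment': array([ 0.0145885 , -0.0137939 , -0.03782589]), 'opening': 1.0010356181136553}
```

View pics/top0.png

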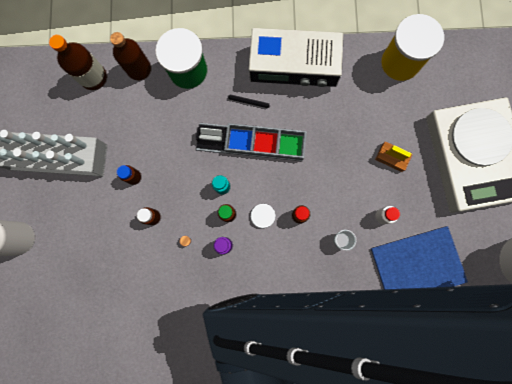

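View pics/side0.png

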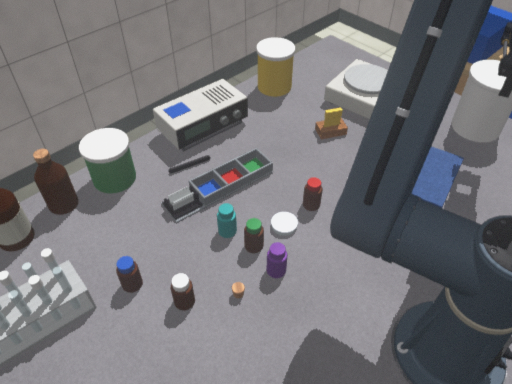

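View pics/wrist0.png

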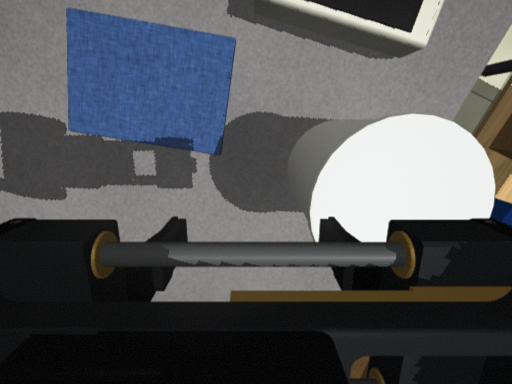

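The top view shows amber/red cap at (302,214), white plastic/red cap at (391,214), amber/blue at (127,174), amber/green at (227,213), amber/white at (148,216), plus turquoise (220,185) and purple (222,246) distractors. The carrier pads run blue (239,139), red (265,142), green (291,145), with the clip at (211,136) and the tag at (401,153).

```bash
cat > m.py <<'E'
from h import *
c=cap('top'); W=cloud(c); px=c['pixels']; hsv=cv2.cvtColor(px,cv2.COLOR_BGR2HSV)
np.set_printoptions(precision=4,suppress=True)
def box(n,u,v,r=13,z0=.07,z1=.1):
    a=(slice(v-r,v+r+1),slice(u-r,u+r+1)); P=W[a].reshape(-1,3)
    m=(P[:,2]>z0)&(P[:,2]<z1); Q=P[m]
    if len(Q)<4: print(n,'none',np.sort(P[:,2])[-5:]); return
    print(n,len(Q),'mid',(Q[:,:2].max(0)+Q[:,:2].min(0))/2,'mean',Q.mean(0),'ext',np.ptp(Q[:,:2],0))
for n,u,v in [('red',302,214),('whitejar',391,214),('blue',125,174),('whitecap',147,216),('green',227,213),('teal',220,185),('purple',222,246)]: box(n,u,v)
for n,u,v in [('padblue',239,139),('padred',265,142),('padgreen',291,145)]:
    box(n,u,v,14,0.003,0.012)
box('disc',263,215,14,.002,.1)
box('tag',401,153,14,.06,.09); box('block',394,157,22,.02,.03)
box('clip',211,136,16,.03,.06)
def zz(u0,u1,v0,v1): print((W[v0:v1:2,u0:u1:2,2]*1000).round().astype(int))
zz(384,416,140,176); zz(192,312,122,164)
for n,l in [('pad_blue',1),('pad_red',1),('pad_green',1),('tag',1),('clip',1)]:
    for r in bot.regions_of(n,c)[:2]:
        P=W[r['region']]; print(n,round(r['p'],2),np.round(r['extent'],1),np.median(P,0),P.mean(0))
big=cv2.resize(px[110:180,180:420],None,fx=3.3,fy=3.3,interpolation=cv2.INTER_CUBIC); cv2.imwrite('pics/crop1.png',big)
E
python3 m.py
```

```text
red 148 mid [ 0.4394 -0.098 ] mean [ 0.4388 -0.0973  0.082 ] ext [0.0324 0.0324]
whitejar 164 mid [ 0.4302 -0.3189] mean [ 0.4303 -0.318   0.0816] ext [0.0321 0.0318]
blue 161 mid [0.5576 0.35  ] mean [0.557  0.3483 0.0821] ext [0.0331 0.0339]
whitecap 157 mid [0.4467 0.2957] mean [0.4461 0.295  0.0822] ext [0.0325 0.0321]
green 148 mid [0.448  0.0927] mean [0.448  0.0927 0.0822] ext [0.0326 0.032 ]
teal 143 mid [0.5225 0.107 ] mean [0.5226 0.107  0.0821] ext [0.0313 0.0322]
purple 151 mid [0.3659 0.1037] mean [0.3658 0.1039 0.0825] ext [0.0296 0.0318]
padblue 494 mid [0.6529 0.0597] mean [0.6525 0.0577 0.0079] ext [0.0817 0.0787]
padred 542 mid [ 0.6394 -0.0106] mean [ 0.6424 -0.0116  0.0076] ext [0.0766 0.0773]
padgreen 536 mid [ 0.6288 -0.0812] mean [ 0.6316 -0.0802  0.0075] ext [0.0779 0.0775]
disc 543 mid [0.4427 0.0001] mean [0.4409 0.0002 0.0144] ext [0.0769 0.0769]
tag 138 mid [ 0.5879 -0.3544] mean [ 0.5869 -0.353   0.075 ] ext [0.0314 0.0472]
block 379 mid [ 0.5882 -0.3545] mean [ 0.5837 -0.3484  0.026 ] ext [0.0799 0.0912]
clip 311 mid [0.6495 0.1313] mean [0.6588 0.1285 0
[... 1523 characters left out ...]
    3   -1    0   -2
    -2    1]]
[[   4    1    1 ...    3   -3    1]
 [   3    5    2 ...    2    2   -2]
 [   0    1   -1 ...    2    1    3]
 ...
 [   2   -1    1 ...    1    0   -2]
 [   1   -1   -3 ...   -1    3 1046]
 [  -1    1    1 ...    0    2    0]]
pad_blue 0.8 [243.3 140.9  22.6  20.7] [0.6507 0.0555 0.0079] [0.6506 0.0553 0.0088]
pad_red 0.71 [265.4 143.5  22.1  18. ] [ 0.6417 -0.0135  0.0078] [ 0.6421 -0.0133  0.0077]
pad_green 0.79 [291.4 143.3  16.5  23.5] [ 0.6336 -0.0803  0.0075] [ 0.6325 -0.0805  0.0123]
tag 0.63 [400.2 154.2  21.   14.4] [ 0.5873 -0.3508  0.068 ] [ 0.5861 -0.3494  0.0647]
clip 0.72 [210.2 138.   33.7  22.8] [0.6548 0.1351 0.016 ] [0.6557 0.1341 0.0294]
```

View pics/crop1.png

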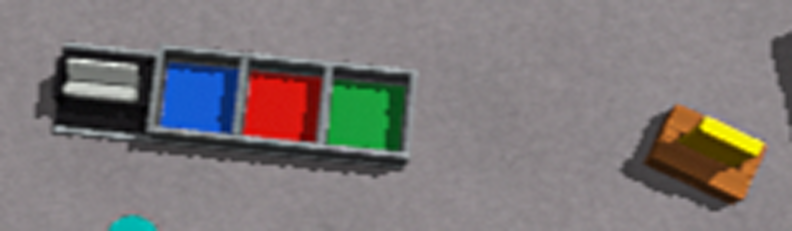

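The crop confirms the pad order and shows the tag's bar lying obliquely across the block. Next I fit the carrier, clip and tag axes.

```bash
cat > m2.py <<'E'
from h import *
np.set_printoptions(precision=4,suppress=True)
def run(name,fresh=True):
    if fresh: c=cap(name)
    else: c=dict(np.load('last_%s.npz'%name))
    W=cloud(c)
    def rect(lbl,m):
        m=cv2.morphologyEx(m.astype(np.uint8),cv2.MORPH_OPEN,np.ones((2,2)))>0
        P=W[m]; 
        if len(P)<5: print(lbl,'few');return
        r=cv2.minAreaRect((P[:,:2]*1000).astype(np.float32)); q=P[:,:2]-P[:,:2].mean(0); w,v=np.linalg.eigh(q.T@q)
        print(name,lbl,len(P),'rect c',np.round(r[0],1),'size',np.round(r[1],1),'ang',round(r[2],1),'zmed',np.median(P[:,2]),'pca',np.degrees(np.arctan2(v[1,1],v[0,1])).round(1),'mean',P.mean(0))
    x,y,z=W[...,0],W[...,1],W[...,2]
    near=(x>.55)&(x<.75)
    rect('rim',near&(y>-.15)&(y<.09)&(z>.030)&(z<.04))
    rect('carrier',near&(y>-.15)&(y<.22)&(z>.025)&(z<.05))
    rect('jaws',near&(y>.09)&(y<.22)&(z>.037)&(z<.06))
    rect('clip',near&(y>.09)&(y<.22)&(z>.025)&(z<.06))
    hsv=cv2.cvtColor(c['pixels'],cv2.COLOR_BGR2HSV)
    yel=(hsv[...,0]>22)&(hsv[...,0]<35)&(hsv[...,1]>150)
    tg=(abs(x-.585)<.06)&(abs(y+.352)<.06)
    rect('tagtop',tg&(z>.068)&(z<.1))
    rect('block',tg&(z>.018)&(z<.033))
    for nm,h0,h1 in [('blue',100,125),('green',45,80),('red',-1,8)]:
        H=hsv[...,0].astype(int); m=(H>h0)&(H<h1)&(hsv[...,1]>120)&near&(y>-.14)&(y<.1)&(z<.016)&(z>-.005)
        if nm=='red': m|=(H>172)&(hsv[...,1]>120)&near&(y>-.14)&(y<.1)&(z<.016)
        rect('pad'+nm,m)
    return c,W
if __name__=='__main__':
    run('top'); run('side')
E
python3 m2.py
```

```text
top rim 496 rect c [521.5  -6.9] size [215.1 313.1] ang 84.5 zmed 0.03199829072477245 pca 80.6 mean [ 0.6381 -0.0187  0.032 ]
top carrier 922 rect c [525.4  34.5] size [298.3 313.1] ang 84.5 zmed 0.0325122557428128 pca 81.5 mean [0.6447 0.0331 0.0335]
top jaws 126 rect c [662.6 134.4] size [58.7 31.9] ang 83.8 zmed 0.04028503564981545 pca 84.1 mean [0.6604 0.1305 0.0365]
top clip 326 rect c [536.4  54.4] size [358.2  78.6] ang 32.4 zmed 0.0353571001312607 pca 57.0 mean [0.6563 0.1275 0.0366]
top tagtop 112 rect c [ 584.5 -364.1] size [63.9 20.9] ang 81.9 zmed 0.07795197094757439 pca 72.5 mean [ 0.5854 -0.3576  0.0732]
top block 399 rect c [ 506.4 -196.5] size [ 91.4 463.2] ang 25.9 zmed 0.02606926327825443 pca 110.9 mean [ 0.5794 -0.3481  0.0327]
top padblue 424 rect c [520.9  42.1] size [322.4  67.8] ang 5.9 zmed 0.008055408216931847 pca -166.6 mean [0.6475 0.054  0.0142]
top padgreen 425 rect c [508.1 -62.5] size [ 59.6 302.1] ang 80.5 zmed 0.007765283362800579 pca 161.8 mean [ 0.6281 -0.0823  0.0137]
top padred 426 rect c [518.    2.2] size [ 60.9 302.5] ang 82.5 zmed 0.0077652976
[... 512 characters left out ...]
7639113 pca 145.1 mean [0.6506 0.1315 0.0375]
side tagtop 88 rect c [ 596.7 -399.7] size [ 33.7 137.6] ang 14.3 zmed 0.07419924219876273 pca 104.1 mean [ 0.5859 -0.3564  0.0694]
side block 298 rect c [ 580.8 -362.5] size [110.   59.5] ang 74.8 zmed 0.02561710373538245 pca 58.2 mean [ 0.5778 -0.345   0.0242]
side padblue 183 rect c [335.7 297.4] size [ 51.1 855.6] ang 52.0 zmed 0.00804674257119331 pca 143.8 mean [0.6431 0.0589 0.0206]
side padgreen 81 rect c [622.2 -80.7] size [30.8 57. ] ang 75.0 zmed 0.007615693848120775 pca 150.6 mean [ 0.6326 -0.082   0.0084]
side padred 158 rect c [330.4 261.8] size [ 47.1 889.9] ang 48.3 zmed 0.007751869939474243 pca 139.6 mean [ 0.6381 -0.0133  0.0154]
```

```bash
sed -i 's/>0$/>0; m\&=m0/; s/def rect(lbl,m):/def rect(lbl,m):\n        m=m\&(c["depth"]>.1); m0=m.copy()/' m2.py; sed -n 8,12p m2.py; sed -i "s/run('top'); run('side')/run('top',False); run('side',False)/" m2.py; python3 m2.py
cat > m3.py <<'E'
# fit carrier template: project known pad corners (world z=.007) into top image: fit pose by color masks
from h import *
from scipy.optimize import minimize
np.set_printoptions(precision=4,suppress=True)
c=dict(np.load('last_top.npz')); hsv=cv2.cvtColor(c['pixels'],cv2.COLOR_BGR2HSV); H=hsv[...,0].astype(int); S=hsv[...,1]
up=4
def proj(P,c=c):
    q=np.c_[P,np.ones(len(P))]@c['world_to_cam'].T; x=q[:,0]/-q[:,2]; y=-q[:,1]/-q[:,2]; K=c['K']
    return np.c_[K[0,0]*x+K[0,2],K[1,1]*y+K[1,2]]
if __name__=='__main__':
    a=np.radians(83.0)
    img=cv2.resize(c['pixels'][100:190,180:320],None,fx=5.7,fy=5.7,interpolation=cv2.INTER_CUBIC)
    import sys
    cx,cy,deg=map(float,sys.argv[1:4]); a=np.radians(deg); ey=np.array([np.cos(a),np.sin(a)]); ex=np.array([np.sin(a),-np.cos(a)])
    def draw(k,hx,hy,z,col):
        o=np.array([cx,cy])+k*ey; P=np.array([[*(o+sx*hx*ex+sy*hy*ey),z] for sx,sy in [(1,1),(1,-1),(-1,-1),(-1,1)]])
        p=((proj(P)-[180,100]+.5)*5.7-.5); cv2.polylines(img,[p.round().astype(int)],True,col,1)
    for k in (-.069,0,.069): draw(k,.032,.032,.035,(0,255,255)); draw(k,.03,.03,.007,(255,0,255))
    draw(0,.037,.106,.035,(255,255,255)); draw(.1425,.011,.024,.044,(0,255,0))
    cv2.imwrite('pics/'+sys.argv[4],img)
E
python3 m3.py 0.6420 -0.0130 82.6 fit1.png
```

```text
m=m&(c["depth"]>.1); m0=m.copy()
        m=cv2.morphologyEx(m.astype(np.uint8),cv2.MORPH_OPEN,np.ones((2,2)))>0; m&=m0
        P=W[m]; 
        if len(P)<5: print(lbl,'few');return
        r=cv2.minAreaRect((P[:,:2]*1000).astype(np.float32)); q=P[:,:2]-P[:,:2].mean(0); w,v=np.linalg.eigh(q.T@q)
top rim 282 rect c [638.3 -14.4] size [209.1  73. ] ang 82.0 zmed 0.03505641938293902 pca 80.7 mean [ 0.6394 -0.0153  0.0348]
top carrier 646 rect c [644.3  26. ] size [290.5  73.7] ang 81.5 zmed 0.03499064788574324 pca 82.1 mean [0.6475 0.0437 0.0348]
top jaws 89 rect c [659.3 131.4] size [51.8 25.9] ang 83.0 zmed 0.041949139173392824 pca 81.3 mean [0.6609 0.1301 0.042 ]
top clip 262 rect c [648.4 129.2] size [85.  52.4] ang 82.2 zmed 0.0369094596736671 pca 73.2 mean [0.6586 0.1296 0.0369]
top tagtop 97 rect c [ 586.5 -354.3] size [44.8 11.3] ang 61.1 zmed 0.07850068636678775 pca 62.3 mean [ 0.5858 -0.3549  0.0776]
top block 349 rect c [ 586.9 -355.7] size [78.3 49.7] ang 61.8 zmed 0.026234706976041577 pca 49.4 mean [ 0.5815 -0.348   0.0259]
top padblue 382 rect c [651.   56.3] size [57.4 52.
[... 780 characters left out ...]
35393343284755074 pca 74.2 mean [0.6546 0.1299 0.0352]
side tagtop 68 rect c [ 583.6 -350. ] size [45.8  9.3] ang 56.1 zmed 0.07561687659331778 pca 60.9 mean [ 0.5837 -0.3503  0.0753]
side block 262 rect c [ 583.3 -350.8] size [83.3 48.4] ang 60.4 zmed 0.025985304724442992 pca 54.7 mean [ 0.579  -0.344   0.0255]
side padblue 157 rect c [655.4  50.7] size [47.5 33.2] ang 83.0 zmed 0.007871677360164475 pca 84.0 mean [0.6552 0.0515 0.0079]
side padgreen 68 rect c [635.9 -83. ] size [30.2 27.5] ang 84.4 zmed 0.007585315384709579 pca 89.9 mean [ 0.6353 -0.0829  0.0079]
side padred 136 rect c [645.4 -19.2] size [43.9 32.6] ang 83.0 zmed 0.0076118590020726185 pca 85.7 mean [ 0.6461 -0.0189  0.0078]
```

View pics/fit1.png

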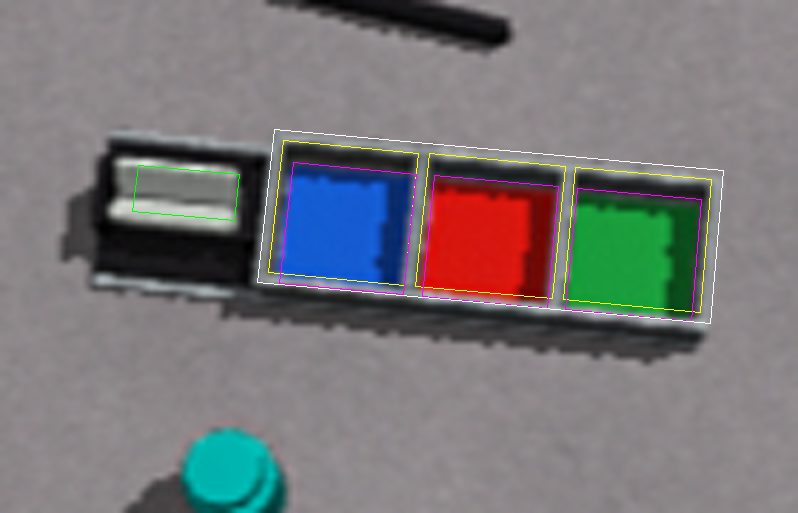

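```bash
sed -i 's/draw(.1425,/draw(.1465,/' m3.py; python3 m3.py 0.6382 -0.0133 82 fit2.png
```

```text
(no output)
```

View pics/fit2.png

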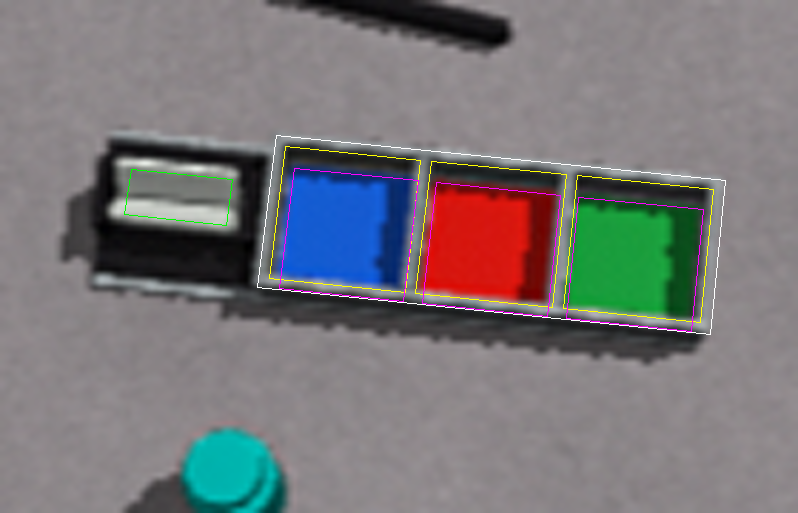

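Candidate check: red-capped amber is (302,214), dark brown body in the side view at (313,194). (391,214) is the white plastic one. Blue (127,174) and green (227,213) are both amber; turquoise and purple are excluded. I'll check this in one close crop.

```bash
python3 - <<'E'
import cv2,numpy as np
t=cv2.imread('pics/top0.png');s=cv2.imread('pics/side0.png')
a=cv2.resize(t[150:260,100:410],(775,275)); b=cv2.resize(s[160:310,100:340],(480,300))
im=np.zeros((580,775,3),np.uint8); im[:275]=a; im[280:580,:480]=b; cv2.imwrite('pics/choose.png',im)
E
python3 -m crank '[{"offset":[0,0,0],"spin":-0.146},{"offset":[0,0,0],"spin":-0.146},{"offset":[0,0,0],"spin":-0.146},{"offset":[0,0,0],"spin":-0.146},{"offset":[0,0,0],"spin":-0.146},{"offset":[0,0,0],"spin":-0.146},{"offset":[0,0,0],"spin":-0.146}]' 0.06
cat > go.py <<'E'
from h import *
import sys
np.set_printoptions(precision=4,suppress=True)
a=[float(v) for v in sys.argv[1:5]]  # target TCP x y z, [jaw yaw deg]
s=bot.read_state(); R=s['tcp_rot']
d=np.array(a[:3])-s['position']
yaw=np.degrees(np.arctan2(R[1,2],R[0,2]))
print('t',s['time_s'],'pos',s['position'],'yaw',yaw,'open',s['opening'],'F',s['force'],'tilt',R[2])
print('tool delta',R.T@d,'norm',np.linalg.norm(d))
if len(a)>3:
    e=(a[3]-yaw+90)%180-90; print('spin rad',-np.radians(e))
E
python3 go.py 0.439 -0.0975 0.300 -7.8
```

```text
time_s: 1.25
position: [0.2502, -0.5727, 0.4048]
tcp_rot: [[0.0, 0.131, 0.991], [-0.0, 0.991, -0.131], [-1.0, -0.0, 0.0]]
force: [-0.8, 0.0, 0.1]
opening: 0.689
t 1.25 pos [ 0.2502 -0.5727  0.4048] yaw -7.504197173208919 open 0.6894539646065894 F [-0.775   0.021   0.0534] tilt [-1.     -0.0001  0.0001]
tool delta [0.1048 0.4958 0.1251] norm 0.521958870737939
spin rad 0.005162733264210749
```

View pics/choose.png

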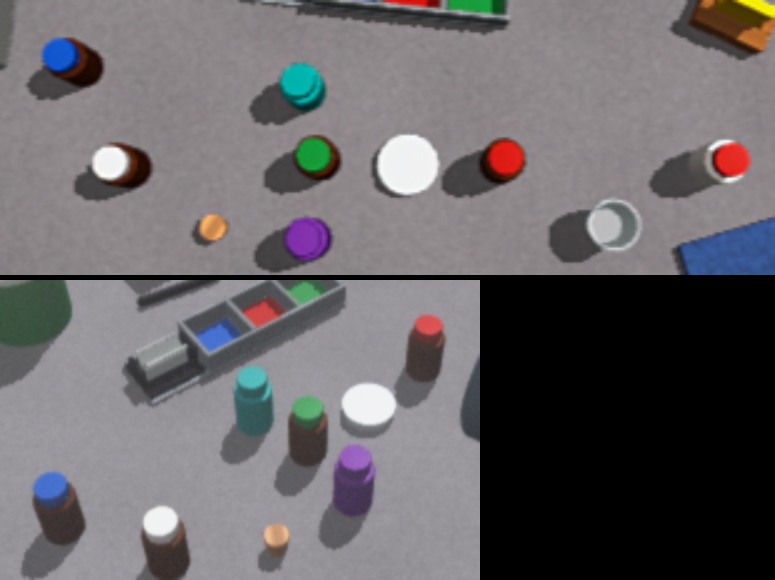

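The crop shows brown glass under red (503,160), blue (62,57) and green (313,156), and white plastic under the right-hand red cap (730,158). Choice confirmed; heading for jar_red.

```bash
python3 -m crank '[{"offset":[0.0087,0.0413,0.0104],"spin":0},{"offset":[0.0087,0.0413,0.0104],"spin":0},{"offset":[0.0087,0.0413,0.0104],"spin":0},{"offset":[0.0087,0.0413,0.0104],"spin":0},{"offset":[0.0087,0.0413,0.0104],"spin":0},{"offset":[0.0087,0.0413,0.0104],"spin":0},{"offset":[0.0087,0.0413,0.0104],"spin":0},{"offset":[0.0087,0.0413,0.0104],"spin":0},{"offset":[0.0087,0.0413,0.0104],"spin":0},{"offset":[0.0087,0.0413,0.0104],"spin":0},{"offset":[0.0087,0.0413,0.0104],"spin":0},{"offset":[0.0087,0.0413,0.0104],"spin":0}]' 0.065
python3 go.py 0.439 -0.0975 0.300 -7.8
python3 - <<'E'
from h import *
cap('wrist','w1.png')
E
```

```text
time_s: 2.45
position: [0.4422, -0.0974, 0.3003]
tcp_rot: [[0.001, 0.137, 0.991], [-0.001, 0.991, -0.137], [-1.0, -0.0, 0.001]]
force: [0.8, 0.2, -0.4]
opening: 0.748
t 2.45 pos [ 0.4422 -0.0974  0.3003] yaw -7.869679950796141 open 0.7479692106397884 F [ 0.8112  0.2395 -0.4427] tilt [-1.     -0.0004  0.0012]
tool delta [ 0.0003 -0.0006 -0.0031] norm 0.0032106640875292107
spin rad -0.001216144564020339
```

View pics/w1.png

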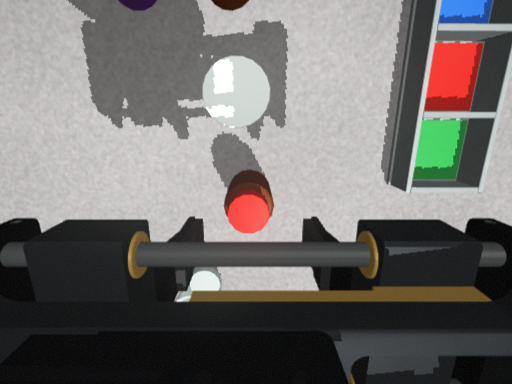

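The red cap (248,212) lies between the fingers (190 and 317). I cross-check jar and carrier positions with the wrist camera.

```bash
python3 - <<'E'
from h import *
np.set_printoptions(precision=4,suppress=True)
c=dict(np.load('last_wrist.npz')); W=cloud(c); ok=c['depth']>.05
P=W[190:240,215:285][ok[190:240,215:285]]; Q=P[(P[:,2]>.076)&(P[:,2]<.09)]; print('cap',Q.mean(0),len(Q),np.ptp(Q,0))
m=ok&(W[...,2]>.031)&(W[...,2]<.039)&(W[...,0]>.55)&(W[...,0]<.72)&(W[...,1]<.02)
P=W[m]; r=cv2.minAreaRect((P[:,:2]*1000).astype(np.float32)); print(r,len(P))
for n,u,v in [('red',452,78),('green',438,150)]:
    hsv=cv2.cvtColor(c['pixels'],cv2.COLOR_BGR2HSV); 
m=(c['depth']>.05)&(W[...,2]>.003)&(W[...,2]<.012)&(W[...,0]>.58)&(W[...,0]<.69)
H=hsv[...,0].astype(int);S=hsv[...,1]
for n,k in [('red',(H<8)|(H>172)),('green',(H>45)&(H<80)),('blue',(H>100)&(H<125))]:
    P=W[m&k&(S>120)]; print(n,cv2.minAreaRect((P[:,:2]*1000).astype(np.float32)),P.mean(0))
E
```

```text
cap [ 0.4382 -0.0961  0.0821] 1365 [0.0331 0.0335 0.0082]
((633.532470703125, -47.05512237548828), (142.19386291503906, 75.87926483154297), 81.8421630859375) 3517
red ((646.4645385742188, -14.19192123413086), (59.71459197998047, 48.57621765136719), 82.03033447265625) [ 0.6462 -0.0134  0.007 ]
green ((636.127685546875, -82.39002227783203), (59.23287582397461, 45.80826950073242), 82.09940338134766) [ 0.6364 -0.0815  0.0071]
blue ((654.529052734375, 40.568885803222656), (18.259841918945312, 47.611473083496094), 82.50009155273438) [0.6539 0.0408 0.007 ]
```

```bash
python3 -m crank '[{"offset":[0.02,0,-0.0035],"spin":0},{"offset":[0.02,0,0],"spin":0},{"offset":[0.02,0,0],"spin":0},{"offset":[0.014,0,0],"spin":0},{"offset":[0.010,0,0],"spin":0},{"offset":[0,0,0],"spin":0}]' 0.065
python3 go.py 0.4388 -0.097 0.216 -8
```

```text
time_s: 3.1
position: [0.438, -0.0985, 0.2155]
tcp_rot: [[-0.002, 0.137, 0.991], [0.001, 0.991, -0.137], [-1.0, 0.001, -0.002]]
force: [0.6, 0.3, -0.3]
opening: 0.746
t 3.1 pos [ 0.438  -0.0985  0.2155] yaw -7.861376881443478 open 0.7464069082460821 F [ 0.6011  0.26   -0.3337] tilt [-1.      0.0006 -0.0017]
tool delta [-0.0005  0.0016  0.0006] norm 0.001794449525645719
spin rad 0.002419429838193787
```

```bash
python3 -m crank '[{"offset":[0,0.0015,0.0005],"spin":0},{"offset":[0,0,0],"spin":0},{"offset":[0,0,0],"spin":0},{"offset":[0,0,0],"spin":0},{"offset":[0,0,0],"spin":0},{"offset":[0,0,0],"spin":0},{"offset":[0,0,0],"spin":0}]' 0.02
python3 go.py 0.6395 -0.0132 0.30 -8
```

```text
time_s: 3.8
position: [0.4389, -0.097, 0.2169]
tcp_rot: [[0.001, 0.136, 0.991], [-0.001, 0.991, -0.136], [-1.0, -0.0, 0.001]]
force: [0.7, 0.3, 6.0]
opening: 0.497
t 3.8 pos [ 0.4389 -0.097   0.2169] yaw -7.843104504633239 open 0.4965768770183695 F [0.6965 0.3084 6.0496] tilt [-1.     -0.0004  0.0012]
tool delta [-0.0829  0.1103  0.1874] norm 0.23271895835730266
spin rad 0.0027383429756976186
```

Gripped (opening 43 mm). Lift and carry to the red pad.

```bash
python3 -m crank '[{"offset":[-0.01,0,0],"spin":0},{"offset":[-0.025,0,0],"spin":0},{"offset":[-0.035,0,0],"spin":0},{"offset":[-0.013,0.012,0.02],"spin":0},{"offset":[0,0.0140,0.0239],"spin":0},{"offset":[0,0.0140,0.0239],"spin":0},{"offset":[0,0.0140,0.0239],"spin":0},{"offset":[0,0.0140,0.0239],"spin":0},{"offset":[0,0.0140,0.0239],"spin":0},{"offset":[0,0.0140,0.0239],"spin":0},{"offset":[0,0.0140,0.0239],"spin":0},{"offset":[0,0,0],"spin":0}]' 0.02
python3 go.py 0.6395 -0.0132 0.227 -8
```

```text
time_s: 5.0
position: [0.6418, -0.0124, 0.2999]
tcp_rot: [[0.004, 0.135, 0.991], [-0.0, 0.991, -0.135], [-1.0, 0.0, 0.004]]
force: [-0.2, -1.0, -0.5]
opening: 0.503
t 5.0 pos [ 0.6418 -0.0124  0.2999] yaw -7.750216054747665 open 0.5025758138312544 F [-0.2232 -0.9858 -0.5153] tilt [-1.      0.0004  0.0045]
tool delta [ 0.0729 -0.0012 -0.0025] norm 0.07292887515073043
spin rad 0.004359552263274456
```

```bash
python3 -m crank '[{"offset":[0.01,-0.001,-0.002],"spin":0},{"offset":[0.02,0,0],"spin":0},{"offset":[0.018,0,0],"spin":0},{"offset":[0.012,0,0],"spin":0},{"offset":[0.008,0,0],"spin":0},{"offset":[0.003,0,0],"spin":0},{"offset":[0,0,0],"spin":0},{"offset":[0,0,0],"spin":0}]' 0.02
python3 go.py 0.6395 -0.0132 0.224 -8
python3 - <<'E'
from h import *
cap('side','s1.png')
E
```

```text
time_s: 5.8
position: [0.6374, -0.0143, 0.229]
tcp_rot: [[0.001, 0.137, 0.991], [-0.0, 0.991, -0.137], [-1.0, -0.0, 0.001]]
force: [-0.3, -0.2, -0.8]
opening: 0.497
t 5.8 pos [ 0.6374 -0.0143  0.229 ] yaw -7.853309356224922 open 0.4967765694034691 F [-0.3415 -0.2221 -0.8432] tilt [-1.     -0.0001  0.0012]
tool delta [0.005  0.0014 0.0019] norm 0.005514687205282869
spin rad 0.00256023471574516
```

View pics/s1.png

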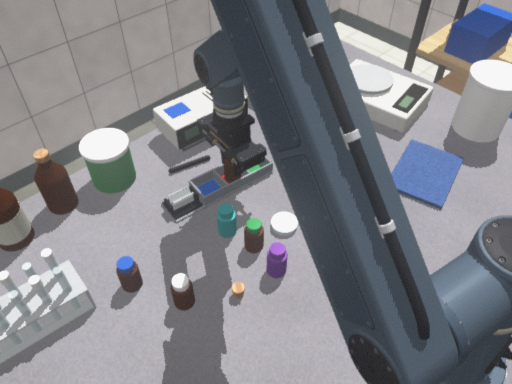

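Jar is entering the red pocket at (230,172). I lower until contact.

```bash
python3 -m crank '[{"offset":[0.002,0.001,0.002],"spin":0},{"offset":[0.002,0,0],"spin":0},{"offset":[0.001,0,0],"spin":0},{"offset":[0,0,0],"spin":0},{"offset":[0,0,0],"spin":0}]' 0.02
python3 go.py 0.6395 -0.0132 0.224 -8
```

```text
time_s: 6.35
position: [0.6395, -0.0134, 0.224]
tcp_rot: [[0.001, 0.136, 0.991], [-0.0, 0.991, -0.136], [-1.0, 0.0, 0.001]]
force: [-0.4, 0.9, 3.7]
opening: 0.5
t 6.35 pos [ 0.6395 -0.0134  0.224 ] yaw -7.84258212109979 open 0.5002965182767569 F [-0.3842  0.8709  3.6808] tilt [-1.      0.0001  0.001 ]
tool delta [-0.      0.0002 -0.    ] norm 0.000226853036195507
spin rad 0.0027474602883142832
```

Contact at 3.7 N. Release and rise.

```bash
python3 -m crank '[{"offset":[0,0,0],"spin":0},{"offset":[0,0,0],"spin":0},{"offset":[0,0,0],"spin":0},{"offset":[-0.01,0,0],"spin":0},{"offset":[-0.02,0,0],"spin":0},{"offset":[-0.03,0,0],"spin":0},{"offset":[-0.03,0,0],"spin":0},{"offset":[-0.01,0,0],"spin":0},{"offset":[0,0,0],"spin":0}]' 0.06
python3 go.py 0.448 0.0927 0.324 -8
python3 - <<'E'
from h import *
cap('wrist','w2.png')
E
```

```text
time_s: 7.25
position: [0.6398, -0.0136, 0.3255]
tcp_rot: [[0.004, 0.137, 0.991], [-0.001, 0.991, -0.137], [-1.0, -0.0, 0.004]]
force: [-0.2, -0.5, -0.8]
opening: 0.694
t 7.25 pos [ 0.6398 -0.0136  0.3255] yaw -7.850246946863427 open 0.6937693809698521 F [-0.2339 -0.4564 -0.8443] tilt [-1.     -0.0003  0.0044]
tool delta [ 0.0005  0.0791 -0.2045] norm 0.21927649691507595
spin rad 0.0026136838421473123
```

View pics/w2.png

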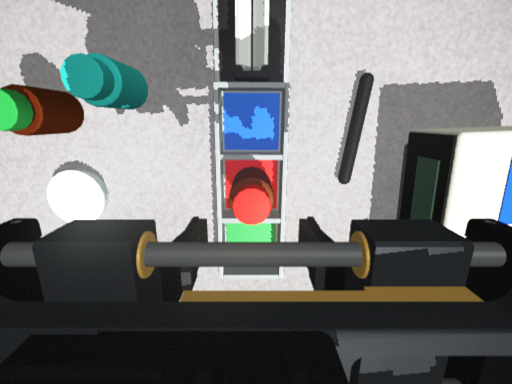

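Red stands in the red pocket, cap (252,203); the clip is at (252,35). I measure the carrier from here.

```bash
python3 - <<'E'
from h import *
np.set_printoptions(precision=4,suppress=True)
c=dict(np.load('last_wrist.npz')); W=cloud(c); ok=c['depth']>.05
hsv=cv2.cvtColor(c['pixels'],cv2.COLOR_BGR2HSV);H=hsv[...,0].astype(int);S=hsv[...,1]
X,Y,Z=[W[...,i] for i in range(3)]
def rect(n,m):
    m=m&ok; P=W[m]; r=cv2.minAreaRect((P[:,:2]*1000).astype(np.float32)); print(n,len(P),np.round(r[0],1),np.round(r[1],1),round(r[2],1),P.mean(0))
reg=(X>.57)&(X<.72)
rect('rim',reg&(Z>.031)&(Z<.039)&(Y<.11)&(Y>-.12))
rect('blue',reg&(H>100)&(H<125)&(S>120)&(Z<.012)&(Z>.002))
rect('jaws',reg&(Z>.0385)&(Z<.05)&(Y>.09))
rect('clip36',reg&(Z>.03)&(Z<.05)&(Y>.1))
rect('redcap',reg&(Z>.083)&(Z<.095)&(Y<.02))
g=(H>45)&(H<80)&(S>120)&(Z>.07)&(Z<.09); rect('greencap',g&(X<.5))
E
```

```text
rim 3468 [639.8  -3.8] [231.   74.3] 81.8 [0.6423 0.0158 0.0351]
blue 3131 [648.3  55.2] [59.2 60.3] 81.9 [0.6484 0.056  0.0073]
jaws 1066 [658.4 126.3] [60.8 29.1] 81.5 [0.6592 0.1316 0.042 ]
clip36 2043 [658.1 129.1] [62.7 30.5] 81.5 [0.6588 0.1308 0.0383]
redcap 1168 [638.9 -13.1] [32.4 32.9] 79.4 [ 0.639  -0.0125  0.0891]
greencap 1023 [457.   90.4] [32.9 15.7] 70.1 [0.4579 0.0911 0.0796]
```

```bash
python3 -m crank '[{"offset":[0,0.0158,-0.0409],"spin":0},{"offset":[0,0.0158,-0.0409],"spin":0},{"offset":[0,0.0158,-0.0409],"spin":0},{"offset":[0,0.0158,-0.0409],"spin":0},{"offset":[0,0.0158,-0.0409],"spin":0},{"offset":[0,0,0],"spin":0},{"offset":[0,0,0],"spin":0}]' 0.06
python3 go.py 0.448 0.0927 0.216 -8
python3 - <<'E'
from h import *
np.set_printoptions(precision=4,suppress=True)
c=cap('wrist','w3.png'); W=cloud(c); ok=c['depth']>.05
hsv=cv2.cvtColor(c['pixels'],cv2.COLOR_BGR2HSV);H=hsv[...,0].astype(int);S=hsv[...,1]
for n,a,b in [('g',45,80),('teal',83,97),('purple',130,165)]:
    P=W[ok&(H>a)&(H<b)&(S>100)&(W[...,2]>.077)&(W[...,2]<.095)]; print(n,len(P),P.mean(0) if len(P) else 0,np.ptp(P,0) if len(P) else 0)
E
```

```text
time_s: 8.0
position: [0.4464, 0.0932, 0.3223]
tcp_rot: [[-0.003, 0.135, 0.991], [0.0, 0.991, -0.135], [-1.0, -0.0, -0.003]]
force: [0.3, -0.3, -0.1]
opening: 0.693
t 8.0 pos [0.4464 0.0932 0.3223] yaw -7.770066062480358 open 0.6926925627026378 F [ 0.3193 -0.2587 -0.1166] tilt [-1.     -0.0003 -0.0027]
tool delta [ 0.1063 -0.0002  0.0019] norm 0.10634104793614499
spin rad 0.004013104271792759
g 1116 [0.4472 0.0949 0.0822] [0.0329 0.0333 0.0072]
teal 1242 [0.5216 0.1089 0.0821] [0.0334 0.0331 0.007 ]
purple 1141 [0.3658 0.106  0.0822] [0.0332 0.0335 0.0074]
```

View pics/w3.png

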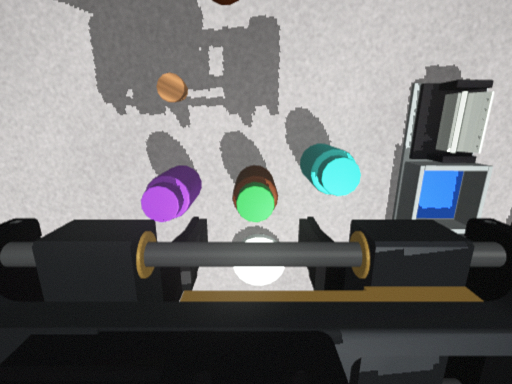

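Green cap (255,201) is centred between the fingers with turquoise (332,172) and purple (165,198) clear of them. Descend.

```bash
python3 -m crank '[{"offset":[0.03,0.0005,0.001],"spin":0},{"offset":[0.03,0,0],"spin":0},{"offset":[0.022,0,0],"spin":0},{"offset":[0.014,0,0],"spin":0},{"offset":[0.0105,0,0],"spin":0},{"offset":[0,0,0],"spin":0},{"offset":[0,0,0],"spin":0}]' 0.06
python3 go.py 0.4476 0.0937 0.216 -8
```

```text
time_s: 8.75
position: [0.4493, 0.0927, 0.2167]
tcp_rot: [[0.0, 0.137, 0.991], [-0.0, 0.991, -0.137], [-1.0, 0.0, 0.0]]
force: [-1.2, 0.3, 0.2]
opening: 0.689
t 8.75 pos [0.4493 0.0927 0.2167] yaw -7.883539017105695 open 0.6893190824482824 F [-1.1891  0.3478  0.2255] tilt [-1.      0.      0.0003]
tool delta [ 0.0007  0.0008 -0.0018] norm 0.0020534198703288666
spin rad 0.002032627601614504
```

```bash
python3 -m crank '[{"offset":[0,0.0008,-0.0015],"spin":0},{"offset":[0,0,0],"spin":0},{"offset":[0,0,0],"spin":0},{"offset":[0,0,0],"spin":0},{"offset":[0,0,0],"spin":0},{"offset":[0,0,0],"spin":0}]' 0.02
python3 go.py 0.6299 -0.0815 0.335 -8
```

```text
time_s: 9.35
position: [0.4474, 0.0941, 0.2175]
tcp_rot: [[0.001, 0.136, 0.991], [-0.0, 0.991, -0.136], [-1.0, 0.0, 0.001]]
force: [-0.1, 0.5, 6.0]
opening: 0.498
t 9.35 pos [0.4474 0.0941 0.2175] yaw -7.844483525363053 open 0.49812476970689146 F [-0.0992  0.4876  6.0205] tilt [-1.      0.0002  0.0013]
tool delta [-0.1173 -0.149   0.2049] norm 0.27919121667792945
spin rad 0.0027142745235091033
```

```bash
python3 -m crank '[{"offset":[-0.01,0,0],"spin":0},{"offset":[-0.025,0,0],"spin":0},{"offset":[-0.04,0,0],"spin":0},{"offset":[-0.04,0,0],"spin":0},{"offset":[-0.002,-0.021,0.0293],"spin":0},{"offset":[0,-0.0213,0.0293],"spin":0},{"offset":[0,-0.0213,0.0293],"spin":0},{"offset":[0,-0.0213,0.0293],"spin":0},{"offset":[0,-0.0213,0.0293],"spin":0},{"offset":[0,-0.0213,0.0293],"spin":0},{"offset":[0,-0.0213,0.0291],"spin":0},{"offset":[0,0,0],"spin":0}]' 0.02
python3 go.py 0.6297 -0.0815 0.2245 -8
```

```text
time_s: 10.55
position: [0.6327, -0.085, 0.3342]
tcp_rot: [[0.005, 0.14, 0.99], [-0.003, 0.99, -0.14], [-1.0, -0.002, 0.006]]
force: [-0.4, 0.5, -1.5]
opening: 0.503
t 10.55 pos [ 0.6327 -0.085   0.3342] yaw -8.028800766469615 open 0.502811739157467 F [-0.4062  0.4984 -1.5358] tilt [-1.     -0.002   0.0057]
tool delta [ 0.1097  0.0033 -0.0041] norm 0.10984597541964662
spin rad -0.0005026682019927698
```

```bash
python3 -m crank '[{"offset":[0,0,0],"spin":0},{"offset":[0.02,0,0],"spin":0},{"offset":[0.03,0,0],"spin":0},{"offset":[0.025,0,0],"spin":0},{"offset":[0.015,0,0],"spin":0},{"offset":[0.008,0,0],"spin":0},{"offset":[0.006,0,0],"spin":0},{"offset":[0.001,0,0],"spin":0},{"offset":[0,0,0],"spin":0},{"offset":[0,0,0],"spin":0}]' 0.02
python3 go.py 0.6297 -0.0815 0.2245 -8
```

```text
time_s: 11.55
position: [0.6302, -0.0814, 0.2298]
tcp_rot: [[0.002, 0.137, 0.991], [-0.001, 0.991, -0.137], [-1.0, -0.0, 0.002]]
force: [-0.3, -0.1, -2.0]
opening: 0.493
t 11.55 pos [ 0.6302 -0.0814  0.2298] yaw -7.848450811262786 open 0.4928248849053757 F [-0.331  -0.1183 -2.0419] tilt [-1.     -0.0003  0.0018]
tool delta [ 0.0053 -0.0001 -0.0005] norm 0.005349405525660137
spin rad 0.002645032322190808
```

```bash
python3 -m crank '[{"offset":[0.002,0,0],"spin":0},{"offset":[0.002,0,0],"spin":0},{"offset":[0.001,0,0],"spin":0},{"offset":[0,0,0],"spin":0},{"offset":[0,0,0],"spin":0}]' 0.02
```

```text
time_s: 12.05
position: [0.6299, -0.0814, 0.2245]
tcp_rot: [[0.0, 0.137, 0.991], [-0.0, 0.991, -0.137], [-1.0, -0.0, 0.0]]
force: [-2.3, 0.0, 4.7]
opening: 0.502
```

Contact at 4.7 N. Release, rise; then to jar_blue.

```bash
python3 -m crank '[{"offset":[0,0,0],"spin":0},{"offset":[0,0,0],"spin":0},{"offset":[0,0,0],"spin":0},{"offset":[-0.01,0,0],"spin":0},{"offset":[-0.02,0,0],"spin":0},{"offset":[-0.03,0,0],"spin":0},{"offset":[-0.03,0,0],"spin":0},{"offset":[-0.01,0,0],"spin":0},{"offset":[0,0,0],"spin":0}]' 0.06
python3 go.py 0.557 0.349 0.324 -8
```

```text
time_s: 12.95
position: [0.6303, -0.0815, 0.3259]
tcp_rot: [[0.004, 0.136, 0.991], [-0.001, 0.991, -0.136], [-1.0, -0.001, 0.004]]
force: [0.2, -0.1, -0.5]
opening: 0.688
t 12.95 pos [ 0.6303 -0.0815  0.3259] yaw -7.843505188890116 open 0.688049861002804 F [ 0.2362 -0.1098 -0.5106] tilt [-1.     -0.0007  0.0044]
tool delta [ 0.001   0.4164 -0.1314] norm 0.43666103050049043
spin rad 0.0027313497161540086
```

```bash
python3 -m crank '[{"offset":[0,0.0416,-0.0131],"spin":0},{"offset":[0,0.0416,-0.0131],"spin":0},{"offset":[0,0.0416,-0.0131],"spin":0},{"offset":[0,0.0416,-0.0131],"spin":0},{"offset":[0,0.0416,-0.0131],"spin":0},{"offset":[0,0.0416,-0.0131],"spin":0},{"offset":[0,0.0416,-0.0131],"spin":0},{"offset":[0,0.0416,-0.0131],"spin":0},{"offset":[0,0.0416,-0.0131],"spin":0},{"offset":[0,0.0416,-0.0131],"spin":0},{"offset":[0,0,0],"spin":0},{"offset":[0,0,0],"spin":0}]' 0.06
python3 go.py 0.557 0.349 0.216 -8
python3 - <<'E'
from h import *
np.set_printoptions(precision=4,suppress=True)
c=cap('wrist','w4.png'); W=cloud(c); ok=c['depth']>.05
hsv=cv2.cvtColor(c['pixels'],cv2.COLOR_BGR2HSV);H=hsv[...,0].astype(int);S=hsv[...,1]
for n,a,b in [('blue',100,125)]:
    P=W[ok&(H>a)&(H<b)&(S>100)&(W[...,2]>.077)&(W[...,2]<.095)]; print(n,len(P),P.mean(0) if len(P) else 0,np.ptp(P,0) if len(P) else 0)
cap('top','t2.png')
E
```

```text
time_s: 14.15
position: [0.5558, 0.3494, 0.3218]
tcp_rot: [[-0.003, 0.134, 0.991], [-0.002, 0.991, -0.134], [-1.0, -0.002, -0.003]]
force: [-0.7, -0.9, 0.1]
opening: 0.688
t 14.15 pos [0.5558 0.3494 0.3218] yaw -7.699297519074558 open 0.6879678253526059 F [-0.6525 -0.9193  0.0599] tilt [-1.     -0.0022 -0.0028]
tool delta [ 0.1058 -0.      0.0015] norm 0.10581071757736014
spin rad 0.00524824836106433
blue 1127 [0.5573 0.3518 0.0822] [0.0329 0.0333 0.0069]
```

View pics/w4.png

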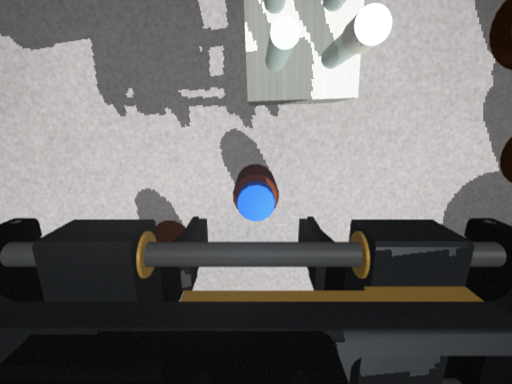

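View pics/t2.png

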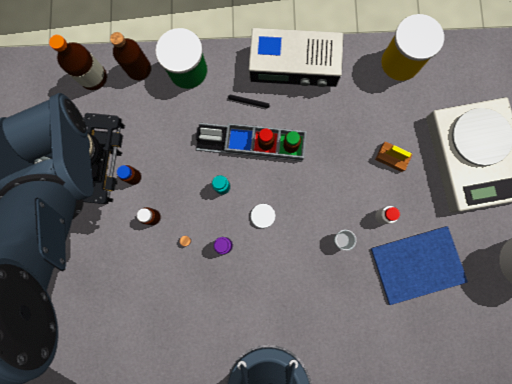

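Blue cap (255,200) centred. Red and green stand in their pockets at (265,139) and (292,142) in the top view. I check clearance of the gripper body to the rack and the bottles.

```bash
python3 - <<'E'
from h import *
np.set_printoptions(precision=4,suppress=True)
for n in ['wrist','side']:
    c=dict(np.load('last_%s.npz'%n)) if n=='wrist' else cap(n); W=cloud(c); P=W[c['depth']>.15]
    if n=='wrist': P=P[P[:,2]<.2]
    Q=P[(P[:,2]>.09)&(P[:,0]>.44)&(P[:,0]<.68)&(P[:,1]>.25)&(P[:,2]<.2)]
    if len(Q): print(n,len(Q),Q.min(0),Q.max(0))
    Q=P[(P[:,2]>.02)&(P[:,0]>.44)&(P[:,0]<.68)&(P[:,1]>.385)&(P[:,2]<.2)]
    if len(Q): print(n,len(Q),Q.min(0),Q.max(0))
E
```

```text
wrist 1752 [0.5173 0.3361 0.09  ] [0.6365 0.4974 0.1681]
wrist 10400 [0.5616 0.4265 0.0203] [0.658  0.5066 0.136 ]
side 1393 [0.5154 0.3425 0.09  ] [0.649  0.5876 0.1518]
side 4283 [0.5586 0.428  0.02  ] [0.6646 0.6024 0.1518]
```

```bash
python3 -m crank '[{"offset":[0.025,0.0015,0.0005],"spin":0},{"offset":[0.03,0,0],"spin":0},{"offset":[0.024,0,0],"spin":0},{"offset":[0.014,0,0],"spin":0},{"offset":[0.013,0,0],"spin":0},{"offset":[0.002,0,0],"spin":0},{"offset":[0,0,0],"spin":0},{"offset":[0,0,0],"spin":0}]' 0.06
python3 go.py 0.5572 0.3500 0.216 -8
```

```text
time_s: 15.1
position: [0.5581, 0.3502, 0.2169]
tcp_rot: [[0.002, 0.137, 0.991], [0.001, 0.991, -0.137], [-1.0, 0.001, 0.002]]
force: [0.0, -0.1, 0.3]
opening: 0.689
t 15.1 pos [0.5581 0.3502 0.2169] yaw -7.853146291753938 open 0.6891711747070333 F [ 0.0419 -0.1022  0.3337] tilt [-1.      0.0011  0.0019]
tool delta [ 0.0009 -0.0003 -0.0009] norm 0.0013260271484630253
spin rad 0.002563080727656819
```

```bash
python3 -m crank '[{"offset":[0,0,-0.0009],"spin":0},{"offset":[0,0,0],"spin":0},{"offset":[0,0,0],"spin":0},{"offset":[0,0,0],"spin":0},{"offset":[0,0,0],"spin":0},{"offset":[0,0,0],"spin":0}]' 0.02
python3 go.py 0.6486 0.0552 0.335 -8
```

```text
time_s: 15.7
position: [0.5569, 0.3503, 0.2165]
tcp_rot: [[0.001, 0.136, 0.991], [0.0, 0.991, -0.136], [-1.0, 0.001, 0.001]]
force: [-1.1, 0.1, 4.3]
opening: 0.501
t 15.7 pos [0.5569 0.3503 0.2165] yaw -7.844259683947872 open 0.5013327922203783 F [-1.0815  0.1329  4.3209] tilt [-1.      0.0006  0.0008]
tool delta [-0.1186 -0.2798  0.1313] norm 0.3310058400422347
spin rad 0.0027181812932062766
```

```bash
python3 -m crank '[{"offset":[-0.01,0,0],"spin":0},{"offset":[-0.028,0,0],"spin":0},{"offset":[-0.04,0,0],"spin":0},{"offset":[-0.04,0,0],"spin":0},{"offset":[0,-0.04,0.0188],"spin":0},{"offset":[0,-0.04,0.0188],"spin":0},{"offset":[0,-0.04,0.0188],"spin":0},{"offset":[0,-0.04,0.0188],"spin":0},{"offset":[0,-0.04,0.0188],"spin":0},{"offset":[0,-0.04,0.0188],"spin":0},{"offset":[0,-0.04,0.0188],"spin":0},{"offset":[0,0,0],"spin":0}]' 0.02
python3 -m crank '[{"offset":[0,0,0],"spin":0},{"offset":[0.02,0,0],"spin":0},{"offset":[0.02,0,0],"spin":0}]' 0.02
python3 go.py 0.6486 0.0552 0.2235 -8
```

```text
time_s: 16.9
position: [0.6506, 0.049, 0.3339]
tcp_rot: [[0.002, 0.143, 0.99], [-0.003, 0.99, -0.143], [-1.0, -0.002, 0.003]]
force: [-0.2, 0.2, -1.6]
opening: 0.499
time_s: 17.2
position: [0.6483, 0.0563, 0.294]
tcp_rot: [[0.001, 0.135, 0.991], [0.0, 0.991, -0.135], [-1.0, 0.001, 0.001]]
force: [0.6, 0.2, -1.6]
opening: 0.499
t 17.2 pos [0.6483 0.0563 0.294 ] yaw -7.765501270546718 open 0.4987328183870286 F [ 0.6495  0.239  -1.5968] tilt [-1.      0.0005  0.0006]
tool delta [ 0.0705 -0.0011  0.0004] norm 0.0705438018687505
spin rad 0.004092774920703113
```

```bash
python3 -m crank '[{"offset":[0.018,0,0],"spin":0},{"offset":[0.018,0,0],"spin":0},{"offset":[0.015,0,0],"spin":0},{"offset":[0.01,0,0],"spin":0},{"offset":[0.004,0,0],"spin":0},{"offset":[0.002,0,0],"spin":0},{"offset":[0.002,0,0],"spin":0},{"offset":[0.001,0,0],"spin":0},{"offset":[0,0,0],"spin":0},{"offset":[0,0,0],"spin":0}]' 0.02
python3 go.py 0.6486 0.0552 0.2235 -8
```

```text
time_s: 18.2
position: [0.649, 0.0547, 0.2243]
tcp_rot: [[0.001, 0.137, 0.991], [-0.0, 0.991, -0.137], [-1.0, 0.0, 0.001]]
force: [0.6, 0.2, -1.1]
opening: 0.5
t 18.2 pos [0.649  0.0547 0.2243] yaw -7.859521204085829 open 0.5000260302310254 F [ 0.5766  0.2284 -1.0646] tilt [-1.      0.0001  0.0008]
tool delta [ 0.0008  0.0004 -0.0004] norm 0.001015607887367986
spin rad 0.0024518175179395483
```

```bash
python3 -m crank '[{"offset":[0.001,0,0],"spin":0},{"offset":[0.001,0,0],"spin":0},{"offset":[0,0,0],"spin":0},{"offset":[0,0,0],"spin":0}]' 0.02
```

```text
time_s: 18.6
position: [0.649, 0.0548, 0.2235]
tcp_rot: [[0.001, 0.137, 0.991], [-0.0, 0.991, -0.137], [-1.0, -0.0, 0.001]]
force: [-2.2, 0.5, 5.5]
opening: 0.498
```

Contact at 5.5 N. Release, rise, and look.

```bash
python3 -m crank '[{"offset":[0,0,0],"spin":0},{"offset":[0,0,0],"spin":0},{"offset":[0,0,0],"spin":0},{"offset":[-0.01,0,0],"spin":0},{"offset":[-0.02,0,0],"spin":0},{"offset":[-0.03,0,0],"spin":0},{"offset":[-0.04,0,0],"spin":0},{"offset":[-0.03,0,0],"spin":0},{"offset":[0,0,0],"spin":0},{"offset":[0,0,0],"spin":0}]' 0.06
cat > car.py <<'E'
from h import *
import sys
np.set_printoptions(precision=4,suppress=True)
c=cap('wrist',sys.argv[1]); W=cloud(c); ok=c['depth']>.05
X,Y,Z=[W[...,i] for i in range(3)]
hsv=cv2.cvtColor(c['pixels'],cv2.COLOR_BGR2HSV);H=hsv[...,0].astype(int);S=hsv[...,1]
def rect(n,m):
    m=m&ok; m=cv2.erode(m.astype(np.uint8),np.ones((2,2)))>0; P=W[m&ok]
    if len(P)<5: print(n,'few'); return
    r=cv2.minAreaRect((P[:,:2]*1000).astype(np.float32)); print(n,len(P),np.round(r[0],1),np.round(r[1],1),round(r[2],1),P.mean(0))
reg=(X>.57)&(X<.75)
rect('jaws',reg&(Z>.038)&(Z<.05)&(Y>.09)&(Y<.25))
rect('clip30+',reg&(Z>.03)&(Z<.05)&(Y>.1)&(Y<.25))
rect('clipbase',reg&(Z>.003)&(Z<.05)&(Y>.1)&(Y<.25))
for n,k in [('red',(H<8)|(H>172)),('green',(H>45)&(H<80)),('blue',(H>100)&(H<125))]:
    rect(n,reg&k&(S>100)&(Z>.083)&(Z<.1)&(abs(Y)<.13))
E
python3 car.py w5.png; python3 go.py 0.659 0.132 0.33 -8
```

```text
time_s: 19.6
position: [0.6487, 0.0548, 0.353]
tcp_rot: [[0.002, 0.137, 0.991], [-0.0, 0.991, -0.137], [-1.0, 0.0, 0.002]]
force: [-0.3, -0.1, -0.7]
opening: 0.69
jaws 632 [660.2 133.5] [54.3 27.9] 81.5 [0.6596 0.1338 0.0422]
clip30+ 1439 [660.5 134.5] [73.8 32.4] 82.2 [0.6602 0.1378 0.0385]
clipbase 4266 [660.  133.3] [77.2 76.9] 82.2 [0.6596 0.1369 0.0213]
red 167 [637.6 -24.2] [ 9.6 27.9] 85.7 [ 0.6378 -0.0239  0.0893]
green few
blue 868 [648.9  55.6] [32.3 30.8] 83.1 [0.649  0.0558 0.0893]
t 19.65 pos [0.6483 0.0549 0.3515] yaw -7.848963804018109 open 0.6900459201413698 F [-1.8161  0.2771 -0.3868] tilt [-1.     -0.0001 -0.0011]
tool delta [0.0215 0.0779 0.0001] norm 0.08078830535274989
spin rad 0.0026360789095713753
```

View pics/w5.png

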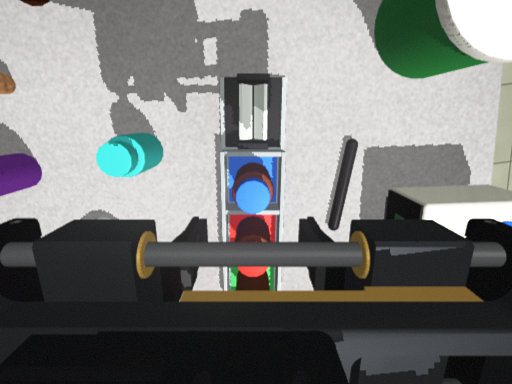

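All three caps stand in the carrier: blue cap (254,195) over its pad, clip at (252,112). Now over to the tag.

```bash
python3 go.py 0.570 -0.340 0.352 -28.5
```

```text
t 19.65 pos [0.6483 0.0549 0.3515] yaw -7.848963804018109 open 0.6900459201413698 F [-1.8161  0.2771 -0.3868] tilt [-1.     -0.0001 -0.0011]
tool delta [-0.0004 -0.4019 -0.0237] norm 0.40256041057087183
spin rad 0.36042857556840896
```

```bash
python3 -m crank '[{"offset":[0,-0.0402,-0.0024],"spin":0},{"offset":[0,-0.0402,-0.0024],"spin":0},{"offset":[0,-0.0402,-0.0024],"spin":0},{"offset":[0,-0.0402,-0.0024],"spin":0},{"offset":[0,-0.0402,-0.0024],"spin":0},{"offset":[0,-0.0402,-0.0024],"spin":0},{"offset":[0,-0.0402,-0.0024],"spin":0},{"offset":[0,-0.0402,-0.0024],"spin":0},{"offset":[0,-0.0402,-0.0024],"spin":0},{"offset":[0,-0.0402,-0.0024],"spin":0},{"offset":[0,0,0],"spin":0}]' 0.05
python3 -m crank '[{"offset":[0,0,0],"spin":0.12},{"offset":[0,0,0],"spin":0.12},{"offset":[0,0,0],"spin":0.12},{"offset":[0,0,0],"spin":0},{"offset":[0,0,0],"spin":0}]' 0.05
cat > tag.py <<'E'
from h import *
import sys
np.set_printoptions(precision=4,suppress=True)
c=cap('wrist',sys.argv[1]); W=cloud(c); ok=c['depth']>.05
X,Y,Z=[W[...,i] for i in range(3)]
hsv=cv2.cvtColor(c['pixels'],cv2.COLOR_BGR2HSV);H=hsv[...,0].astype(int);S=hsv[...,1]
def rect(n,m):
    m=m&ok; m=cv2.morphologyEx(m.astype(np.uint8),cv2.MORPH_OPEN,np.ones((2,2)))>0; P=W[m&ok]
    if len(P)<5: print(n,'few'); return
    r=cv2.minAreaRect((P[:,:2]*1000).astype(np.float32)); print(n,len(P),np.round(r[0],1),np.round(r[1],1),round(r[2],1),P.mean(0))
reg=(abs(X-.585)<.08)&(abs(Y+.352)<.08)
yel=(H>20)&(H<38)&(S>100)
rect('tagtop',reg&yel&(Z>.074)&(Z<.084))
rect('tagall',reg&yel&(Z>.054)&(Z<.084))
rect('block',reg&(Z>.020)&(Z<.032))
E
python3 tag.py w6.png; python3 go.py 0.585 -0.3525 0.352 -28.5
```

```text
time_s: 20.75
position: [0.5685, -0.3453, 0.3496]
tcp_rot: [[-0.002, 0.142, 0.99], [-0.001, 0.99, -0.142], [-1.0, -0.001, -0.002]]
force: [-0.3, -0.1, -0.2]
opening: 0.574
time_s: 21.25
position: [0.57, -0.3394, 0.3505]
tcp_rot: [[-0.002, 0.474, 0.88], [0.002, 0.88, -0.474], [-1.0, 0.001, -0.003]]
force: [0.6, 0.3, -0.2]
opening: 0.574
tagtop 563 [ 582.8 -370.8] [80.1 18.6] 64.7 [ 0.5872 -0.3574  0.0724]
tagall 626 [ 583.  -370.5] [80.8 18.6] 64.7 [ 0.5877 -0.3554  0.0726]
block 2072 [ 587.4 -361.2] [89.7 53.8] 61.7 [ 0.5887 -0.3514  0.0254]
t 21.3 pos [ 0.5701 -0.3395  0.3508] yaw -28.325902738086956 open 0.575029561500959 F [0.1096 0.033  0.0201] tilt [-1.      0.0005 -0.0022]
tool delta [-0.0012 -0.0043  0.0193] norm 0.019808505810700316
spin rad 0.0030385704390895993
```

View pics/w6.png

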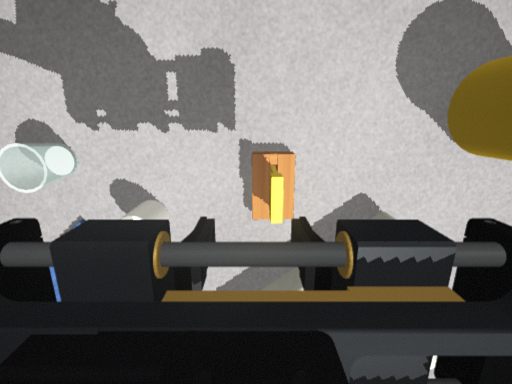

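The tag's bar is at (277,195), upright in the picture, so the jaws are already nearly in line with it. I refine its centre.

```bash
python3 - <<'E'
from h import *
np.set_printoptions(precision=4,suppress=True)
c=dict(np.load('last_wrist.npz')); W=cloud(c); ok=c['depth']>.05
hsv=cv2.cvtColor(c['pixels'],cv2.COLOR_BGR2HSV);H=hsv[...,0].astype(int);S=hsv[...,1]; V=hsv[...,2]
m=(H>20)&(H<38)&(S>100); m[:150]=0;m[240:]=0;m[:,:250]=0;m[:,310:]=0
Z=W[...,2]
for lo in (130,200): 
    k=m&(V>lo)&ok&(Z>.074)&(Z<.082); P=W[k]; v,u=np.nonzero(k); print(lo,len(P),np.median(P,0),P.mean(0),np.percentile(P,[3,97],0).ravel(),'rows',v.min(),v.max(),'cols',u.min(),u.max())
    r=cv2.minAreaRect((P[:,:2]*1000).astype(np.float32)); print(r)
    q=P[:,:2]-P[:,:2].mean(0); w,e=np.linalg.eigh(q.T@q); print(np.degrees(np.arctan2(e[1,1],e[0,1])))
# pixel plane-at-z=.078 approach
v,u=np.nonzero(m&(V>180)); print(V[m].min(), np.percentile(V[m],[10,50,90]), u.min(),u.max(),v.min(),v.max())
Wc=np.linalg.inv(c['world_to_cam']); K=c['K']
def onz(u,v,z):
    d=Wc[:3,:3]@np.array([(u-K[0,2])/K[0,0],-(v-K[1,2])/K[1,1],-1]); o=Wc[:3,3]; return o+d*(z-o[2])/d[2]
cm=cv2.minAreaRect(np.c_[u,v].astype(np.float32)); print(cm)
b=cv2.boxPoints(cm); print([onz(*p,.078) for p in b])
img=cv2.resize(c['pixels'][140:240,220:330],None,fx=5,fy=5,interpolation=cv2.INTER_NEAREST); cv2.imwrite('pics/tagc.png',img)
E
```

```text
130 568 [ 0.5873 -0.3542  0.0782] [ 0.5871 -0.354   0.0781] [ 0.5739 -0.3744  0.0766  0.5997 -0.3337  0.0794] rows 176 222 cols 270 282
((587.1209716796875, -354.44476318359375), (48.210235595703125, 12.202627182006836), 61.83159637451172)
61.633652483491204
200 538 [ 0.5874 -0.3542  0.0782] [ 0.5873 -0.3541  0.0782] [ 0.5747 -0.3745  0.0771  0.5996 -0.3346  0.0794] rows 176 222 cols 271 282
((587.2138061523438, -354.7720947265625), (47.72317123413086, 11.432518005371094), 62.5703125)
62.29207485147693
119 [166. 255. 255.] 270 283 173 222
((276.81109619140625, 197.55776977539062), (12.646047592163086, 49.15963363647461), 1.432096242904663)
[array([ 0.5705, -0.3725,  0.078 ]), array([ 0.5949, -0.3279,  0.078 ]), array([ 0.6055, -0.334 ,  0.078 ]), array([ 0.5816, -0.3789,  0.078 ])]
```

View pics/tagc.png

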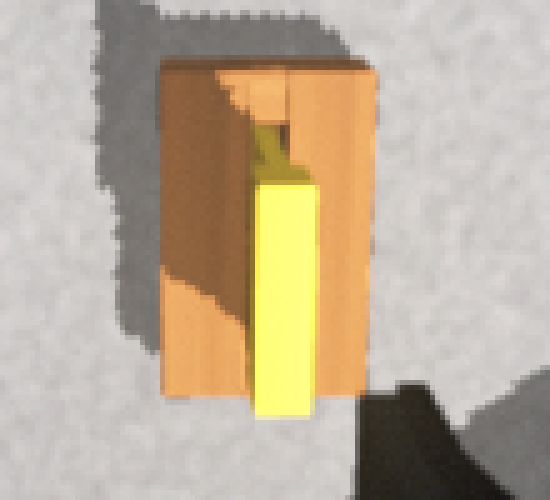

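Top face measures 48.2 x 12.2 mm at z 0.078, as it must be, with centre (0.587,-0.3545) and jaw yaw −28°. Go above, then down.

```bash
python3 go.py 0.587 -0.3543 0.230 -28; python3 -m crank '[{"offset":[0.02,-0.0025,0.011],"spin":0},{"offset":[0.03,-0.0025,0.011],"spin":0},{"offset":[0.03,0,0],"spin":0},{"offset":[0,0,0],"spin":0},{"offset":[0,0,0],"spin":0}]' 0.05;  python3 go.py 0.587 -0.3543 0.230 -28
```

```text
t 21.3 pos [ 0.5701 -0.3395  0.3508] yaw -28.325902738086956 open 0.575029561500959 F [0.1096 0.033  0.0201] tilt [-1.      0.0005 -0.0022]
tool delta [ 0.1207 -0.0051  0.0222] norm 0.12286824721043124
spin rad -0.005688075820882049
time_s: 21.8
position: [0.587, -0.3547, 0.2713]
tcp_rot: [[-0.002, 0.476, 0.88], [0.001, 0.88, -0.476], [-1.0, 0.0, -0.002]]
force: [-0.8, 0.0, 0.1]
opening: 0.573
t 21.8 pos [ 0.587  -0.3547  0.2713] yaw -28.417321738948946 open 0.5726772282234065 F [-0.7749  0.0012  0.1352] tilt [-1.      0.0005 -0.002 ]
tool delta [ 0.0413  0.0003 -0.0001] norm 0.04134102822418238
spin rad -0.0072836383848073035
```

```bash
python3 -m crank '[{"offset":[0.015,0,0],"spin":-0.007},{"offset":[0.015,0,0],"spin":0},{"offset":[0.008,0,0],"spin":0},{"offset":[0.003,0,0],"spin":0},{"offset":[0,0,0],"spin":0},{"offset":[0,0,0],"spin":0}]' 0.05
python3 go.py 0.587 -0.3543 0.230 -28
```

```text
time_s: 22.4
position: [0.5873, -0.3552, 0.2311]
tcp_rot: [[0.0, 0.471, 0.882], [-0.0, 0.882, -0.471], [-1.0, -0.0, 0.001]]
force: [0.5, 0.1, -0.3]
opening: 0.573
t 22.4 pos [ 0.5873 -0.3552  0.2311] yaw -28.072784954579483 open 0.5731145003769216 F [ 0.5009  0.0904 -0.2597] tilt [-1.     -0.0001  0.0006]
tool delta [ 0.0011  0.0006 -0.0006] norm 0.0014288667367189948
spin rad -0.001270337103326371
```

```bash
python3 -m crank '[{"offset":[0,0,0],"spin":0},{"offset":[0,0,0],"spin":0},{"offset":[0,0,0],"spin":0},{"offset":[0,0,0],"spin":0},{"offset":[0,0,0],"spin":0},{"offset":[0,0,0],"spin":0},{"offset":[0,0,0],"spin":0},{"offset":[0,0,0],"spin":0}]' 0.0
python3 go.py 0.587 -0.3543 0.230 -28
```

```text
time_s: 23.2
position: [0.5871, -0.355, 0.2309]
tcp_rot: [[-0.0, 0.471, 0.882], [0.0, 0.882, -0.471], [-1.0, 0.0, -0.0]]
force: [0.1, 0.6, 0.2]
opening: 0.134
t 23.2 pos [ 0.5871 -0.355   0.2309] yaw -28.077896790563184 open 0.1339411798622898 F [0.0943 0.5603 0.1562] tilt [-1.      0.     -0.0001]
tool delta [ 0.0009  0.0006 -0.0004] norm 0.001151706944480928
spin rad -0.0013595554720640668
```

Tag gripped (11.7 mm). Lift, turn to the clip's yaw.

```bash
python3 -m crank '[{"offset":[-0.01,0,0],"spin":0},{"offset":[-0.025,0,0],"spin":0},{"offset":[-0.035,0,0],"spin":0},{"offset":[-0.035,0,0],"spin":0},{"offset":[-0.02,0,0],"spin":0},{"offset":[0,0,0],"spin":-0.117},{"offset":[0,0,0],"spin":-0.117},{"offset":[0,0,0],"spin":-0.117},{"offset":[0,0,0],"spin":0}]' 0.0
python3 go.py 0.6595 0.133 0.356 -8
```

```text
time_s: 24.1
position: [0.587, -0.3549, 0.3566]
tcp_rot: [[0.001, 0.139, 0.99], [-0.0, 0.99, -0.139], [-1.0, -0.0, 0.001]]
force: [-0.3, -0.6, -0.0]
opening: 0.132
t 24.1 pos [ 0.587  -0.3549  0.3566] yaw -7.975409826708514 open 0.13211334049041457 F [-0.3201 -0.6411 -0.0158] tilt [-1.     -0.0004  0.0006]
tool delta [0.0004 0.4933 0.0041] norm 0.493289345877952
spin rad 0.00042917948757240093
```

```bash
python3 -m crank '[{"offset":[0,0.025,0.0004],"spin":0},{"offset":[0,0.045,0.0004],"spin":0},{"offset":[0,0.045,0.0004],"spin":0},{"offset":[0,0.045,0.0004],"spin":0},{"offset":[0,0.045,0.0004],"spin":0},{"offset":[0,0.045,0.0004],"spin":0},{"offset":[0,0.045,0.0004],"spin":0},{"offset":[0,0.045,0.0004],"spin":0},{"offset":[0,0.045,0.0004],"spin":0},{"offset":[0,0.045,0.0004],"spin":0},{"offset":[0,0.040,0],"spin":0},{"offset":[0,0.0233,0],"spin":0}]' 0.0
python3 -m crank '[{"offset":[0,0,0],"spin":0},{"offset":[0,0,0],"spin":0},{"offset":[0,0,0],"spin":0}]' 0.0
python3 go.py 0.6595 0.133 0.290 -8
python3 - <<'E'
from h import *
cap('wrist','w7.png');cap('side','s7.png')
E
```

```text
time_s: 25.3
position: [0.6593, 0.1364, 0.3562]
tcp_rot: [[0.001, 0.139, 0.99], [0.001, 0.99, -0.139], [-1.0, 0.001, 0.001]]
force: [0.1, -0.4, -0.6]
opening: 0.136
time_s: 25.6
position: [0.6594, 0.1319, 0.3559]
tcp_rot: [[-0.0, 0.14, 0.99], [-0.001, 0.99, -0.14], [-1.0, -0.001, -0.0]]
force: [-1.6, -0.7, 0.0]
opening: 0.132
t 25.6 pos [0.6594 0.1319 0.3559] yaw -8.075039711864793 open 0.13245935818313737 F [-1.5717 -0.7122  0.0297] tilt [-1.     -0.0005 -0.0001]
tool delta [ 0.0659  0.0011 -0.    ] norm 0.0659436954133265
spin rad -0.0013096900417884332
```

View pics/w7.png

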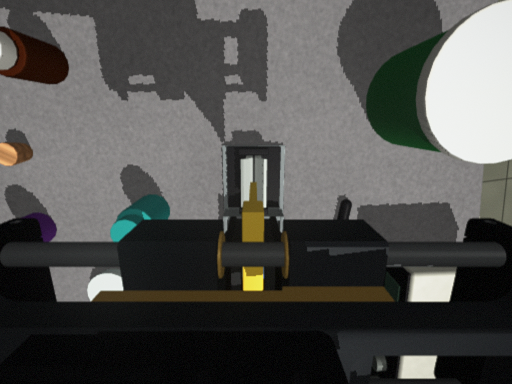

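View pics/s7.png

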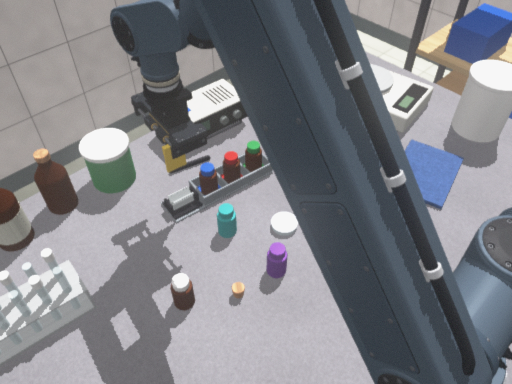

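The three jars stand in order (208,178),(232,166),(254,155); tag held at (172,155) in the side view. In the wrist view the blade (252,190) lines up with the clip slot (252,170). Measure the clip once more.

```bash
python3 car.py w8.png
```

```text
jaws 450 [659.8 133.5] [55.3 28. ] 81.5 [0.6606 0.1367 0.0422]
clip30+ 943 [660.3 135.1] [74.5 32.7] 82.1 [0.6612 0.1426 0.039 ]
clipbase 3240 [660.  134.1] [77.7 76.6] 81.8 [0.66   0.1406 0.0202]
red few
green few
blue few
```

```bash
python3 -m crank '[{"offset":[0.02,0.0012,0],"spin":0},{"offset":[0.03,0,0],"spin":0},{"offset":[0.022,0,0],"spin":0},{"offset":[0.010,0,0],"spin":0},{"offset":[0,0,0],"spin":0},{"offset":[0,0,0],"spin":0}]' 0.0
python3 go.py 0.6597 0.1332 0.236 -8
```

```text
time_s: 26.35
position: [0.6601, 0.1337, 0.2746]
tcp_rot: [[0.001, 0.139, 0.99], [0.0, 0.99, -0.139], [-1.0, 0.0, 0.001]]
force: [0.1, -0.8, 1.3]
opening: 0.135
t 26.35 pos [0.6601 0.1337 0.2746] yaw -8.005702531282317 open 0.13539643676207014 F [ 0.1015 -0.8259  1.3447] tilt [-1.      0.0002  0.0014]
tool delta [ 0.0386 -0.0006 -0.0004] norm 0.03863838389775828
spin rad -9.952794657428411e-05
```

```bash
python3 -m crank '[{"offset":[0.006,0,0],"spin":0},{"offset":[0.006,0,0],"spin":0},{"offset":[0.005,0,0],"spin":0},{"offset":[0.004,0,0],"spin":0},{"offset":[0,0,0],"spin":0}]' 0.0
python3 -m crank '[{"offset":[0.004,0,0],"spin":0},{"offset":[0.004,0,0],"spin":0},{"offset":[0.004,0,0],"spin":0},{"offset":[0,0,0],"spin":0}]' 0.0
python3 go.py 0.6597 0.1332 0.236 -8
```

```text
time_s: 26.85
position: [0.6598, 0.1343, 0.2532]
tcp_rot: [[0.001, 0.139, 0.99], [0.0, 0.99, -0.139], [-1.0, 0.0, 0.001]]
force: [0.3, 0.4, 2.7]
opening: 0.135
time_s: 27.25
position: [0.6594, 0.1341, 0.2397]
tcp_rot: [[-0.001, 0.139, 0.99], [0.0, 0.99, -0.139], [-1.0, -0.0, -0.001]]
force: [0.8, -0.8, -2.0]
opening: 0.132
t 27.25 pos [0.6594 0.1341 0.2397] yaw -7.9694199764551845 open 0.1323033374267592 F [ 0.778  -0.7607 -2.0269] tilt [-1.     -0.0001 -0.0011]
tool delta [ 0.0037 -0.0009  0.0004] norm 0.003871868628822593
spin rad 0.0005337220961944024
```

```bash
python3 -m crank '[{"offset":[0.002,0,0],"spin":0},{"offset":[0.002,0,0],"spin":0},{"offset":[0,0,0],"spin":0},{"offset":[0,0,0],"spin":0}]' 0.0
python3 -m crank '[{"offset":[0.001,0,0],"spin":0},{"offset":[0.001,0,0],"spin":0},{"offset":[0,0,0],"spin":0}]' 0.0
python3 - <<'E'
from h import *
c=cap('side','s8.png'); cv2.imwrite('pics/s8c.png',cv2.resize(c['pixels'][110:240,120:290],None,fx=4,fy=4))
E
```

```text
time_s: 27.65
position: [0.6595, 0.1341, 0.2366]
tcp_rot: [[-0.0, 0.139, 0.99], [0.0, 0.99, -0.139], [-1.0, -0.0, -0.0]]
force: [0.5, 1.2, -1.2]
opening: 0.133
time_s: 27.95
position: [0.6597, 0.1341, 0.2359]
tcp_rot: [[0.001, 0.138, 0.99], [-0.0, 0.99, -0.138], [-1.0, -0.0, 0.001]]
force: [-0.8, -0.3, 5.1]
opening: 0.13
```

View pics/s8c.png

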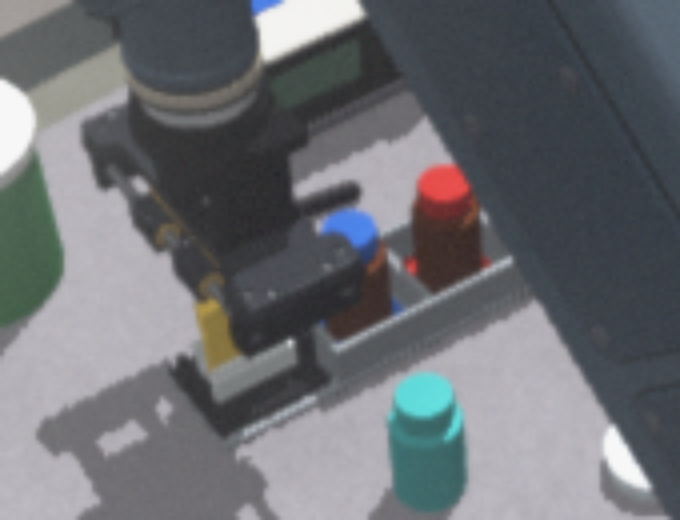

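```bash
python3 -m crank '[{"offset":[0.001,0,0],"spin":0},{"offset":[0.001,0,0],"spin":0},{"offset":[0.001,0,0],"spin":0},{"offset":[0,0,0],"spin":0},{"offset":[0,0,0],"spin":0}]' 0.0
```

```text
time_s: 28.5
position: [0.6599, 0.1342, 0.2357]
tcp_rot: [[0.002, 0.138, 0.99], [-0.0, 0.99, -0.138], [-1.0, 0.0, 0.002]]
force: [-3.9, 0.5, 17.9]
opening: 0.131
```

Hard stop at the expected height with 18 N: on the slot floor. Relax, open gently, and rise.

```bash
python3 -m crank '[{"offset":[-0.0015,0,0],"spin":0},{"offset":[-0.0015,0,0],"spin":0},{"offset":[0,0,0],"spin":0}]' 0.0
python3 -m crank '[{"offset":[0,0,0],"spin":0},{"offset":[0,0,0],"spin":0},{"offset":[0,0,0],"spin":0},{"offset":[-0.01,0,0],"spin":0},{"offset":[-0.02,0,0],"spin":0},{"offset":[-0.03,0,0],"spin":0},{"offset":[-0.04,0,0],"spin":0},{"offset":[-0.03,0,0],"spin":0},{"offset":[0,0,0],"spin":0},{"offset":[0,0,0],"spin":0}]' 0.045
python3 - <<'E'
from h import *
np.set_printoptions(precision=4,suppress=True)
c=cap('wrist','w9.png'); W=cloud(c); ok=c['depth']>.05; Z=W[...,2]
hsv=cv2.cvtColor(c['pixels'],cv2.COLOR_BGR2HSV);H=hsv[...,0].astype(int);S=hsv[...,1]
m=ok&(H>20)&(H<38)&(S>100)&(W[...,1]>.09)&(W[...,1]<.19)&(abs(W[...,0]-.66)<.05)&(Z>.07)&(Z<.1)
P=W[m]; print(len(P),np.median(P,0),P.mean(0),cv2.minAreaRect((P[:,:2]*1000).astype(np.float32)),np.percentile(Z[m],[5,50,95]))
E
python3 go.py 0.6597 0.1332 0.236 -8
```

```text
time_s: 28.8
position: [0.6597, 0.1341, 0.2358]
tcp_rot: [[0.001, 0.138, 0.99], [-0.0, 0.99, -0.138], [-1.0, 0.0, 0.001]]
force: [-0.5, 0.3, 7.3]
opening: 0.136
time_s: 29.8
position: [0.6595, 0.1342, 0.3661]
tcp_rot: [[0.002, 0.138, 0.99], [0.0, 0.99, -0.138], [-1.0, 0.0, 0.002]]
force: [0.8, 1.0, -0.4]
opening: 0.515
561 [0.6595 0.1364 0.0832] [0.6594 0.1362 0.083 ] ((659.4100341796875, 135.03390502929688), (48.1993293762207, 11.592511177062988), 81.66130828857422) [0.0817 0.0832 0.0843]
t 29.85 pos [0.6591 0.1342 0.3646] yaw -7.957427830919697 open 0.5162354262807113 F [-0.737  -0.4625  0.8322] tilt [-1.     -0.0002 -0.0011]
tool delta [ 0.1286 -0.0008  0.0009] norm 0.12860354859952206
spin rad 0.000743024520166989
```

View pics/w9.png

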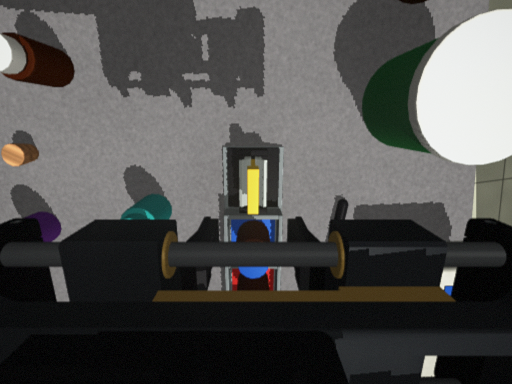

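Tag top stands at z 0.083 (11+72 mm as required), centred in the clip at (253,190). Last check of the jars and look-alikes from the top camera.

```bash
python3 -m crank '[{"offset":[-0.03,0.03,0],"spin":0},{"offset":[0,0.04,-0.02],"spin":0},{"offset":[0,0.04,-0.02],"spin":0},{"offset":[0,0.04,-0.02],"spin":0},{"offset":[0,0.02,0],"spin":0},{"offset":[0,0,0],"spin":0},{"offset":[0,0,0],"spin":0}]'
python3 - <<'E'
from h import *
np.set_printoptions(precision=4,suppress=True)
c=cap('top','t9.png'); W=cloud(c); ok=c['depth']>.05
def at(n,x,y,z,zz):
    m=ok&(np.hypot(W[...,0]-x,W[...,1]-y)<.03)&(abs(W[...,2]-z)<.006); P=W[m]; print(n,len(P),P.mean(0)-[x,y,z] if len(P) else '', 'from pad/start')
at('red',.6390,-.0133,.089,0); at('green',.6295,-.0816,.089,0); at('blue',.6486,.0551,.089,0)
at('whitejar',.4303,-.318,.0816,0); at('whitecap',.4461,.295,.0822,0); at('tag',.6598,.1335,.083,0)
s=cap('side','s9.png')
E
```

```text
time_s: 30.55
position: [0.6233, 0.3108, 0.3929]
tcp_rot: [[-0.003, 0.138, 0.99], [-0.002, 0.99, -0.138], [-1.0, -0.002, -0.003]]
force: [-0.7, 0.4, -0.2]
opening: 0.516
red 141 [-0.0001 -0.0007  0.0003] from pad/start
green 143 [-0.0002 -0.0003  0.0007] from pad/start
blue 137 [-0.     -0.0008  0.0006] from pad/start
whitejar 155 [ 0.0003 -0.0004  0.0008] from pad/start
whitecap 149 [0.0002 0.0008 0.0003] from pad/start
tag 97 [-0.      0.0005  0.    ] from pad/start
```

View pics/t9.png

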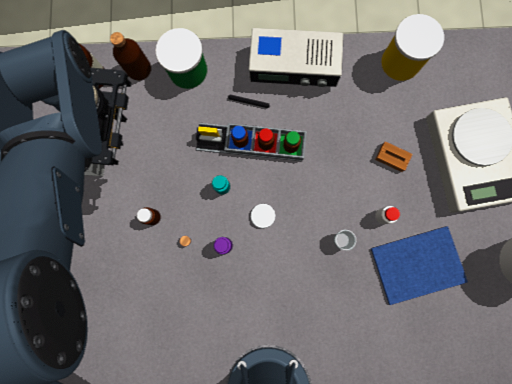

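View pics/s9.png

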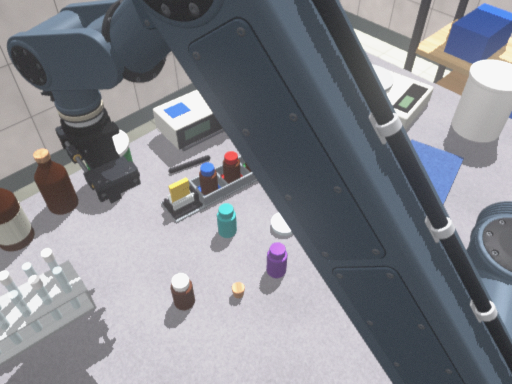

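The top view shows the jars at (239,136), (265,139), (292,142) and the tag at (210,131). The block at (395,156) is empty, and the look-alikes at (148,216) and (391,214) haven't moved. The arm touches nothing, so I hand in.

```bash
python3 -c "
from rig import bot
s=bot.read_state(); print(s['time_s'],s['force'],abs(s['qvel']).max()); print(bot.hand_in())"
```

```text
30.65 [-0.04448642 -0.46299998  0.25002262] 0.5990258964994641
the job is handed in; nothing more can be done
None
```

I packed the red-, green- and blue-capped amber jars upright on the pads of their colours. Only then did I move the tag to the clip and push it down until it stopped hard (18 N) at the height expected for the slot floor. I handed the job in at 30.65 s; the hand-in gives no verdict.

**Last checks:**
- **Jars:** all three caps are within about 1 mm of their pad centres and at the right height.
- **Tag:** its top is at 83 mm, as it should be when home. The top camera puts it within 1 mm of the clip centre, and the wrist camera about 1.5 mm along the slot.
- **Look-alikes:** the white-capped amber jar and the white plastic jar have moved less than 1 mm.
- **Arm:** it was clear of everything, with a residual force of about 0.5 N.

None of the last checks failed. Early on, the top and side cameras disagreed by 4 to 5 mm on the tag's position, so I used the wrist camera for the grasp.

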